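Swap the rail with the knot hole in a half-lapped door frame

ROBOT

A 7-joint arm with a two-finger parallel gripper is mounted at the origin on a cart in front of the work surface, level with it; the furniture and walls round the work are solid. World frame = base frame: x ahead of the robot, y to its left, z up, the work surface at z = 0. Lengths are in m, angles in rad, forces in N, time in s.
With the tool pointing down it reaches from about 0.425 to 0.825 m from the base axis. Payload 3.6 kg.
Tool frame: the origin (TCP) lies at the centre of the arm's flange, where the gripper is bolted on; the fingertips stand 173 mm ahead of it and the grasp point (between the pads) lies 155 mm ahead of it; z points along the fingers, y is the line along which they close (so a half turn about z gives the same grasp; the last joint's range is limited). The gripper opens to 85 mm and grips with 20 to 120 N. Pads are 22 mm wide; open, the fingers measure 114 mm over their backs; the gripper's body (76 mm by 85 mm) begins 54 mm behind the grasp point. The pads swing forward as they close: fully open they stand 13 mm farther back than shut.
Start: joints at [1.282, 0.615, -0.013, 1.423, 0.008, 1.103, -0.04], TCP at [0.168, -0.628, 0.405] pointing down, gripper open.
Joint ranges: [-3.12, 3.12], [-0.3, 2.06], [-1.34, 1.32], [0.26, 2.42], [-1.36, 4.5], [0.01, 1.98], [-2.84, 2.84]. Speed limits (rad/s): [2.79, 2.79, 3.14, 3.14, 3.14, 3.14, 3.14].

INTERFACE

Orientations are given as a rotation vector (axis times angle).
In Python, from plant import * gives the robot as it stands. The module is installed in compiled form; this text tells all that it offers.
- The arm moves only by the tool servo_tool, never from a script. Its argument "motion" is a list of rows, each an object with "slide": the shift along the tool's x, y, z in units of 40 mm (1.0 is 40 mm), a list of three; "rot": the turn, a rotation vector about the tool's x, y, z in units of 5 degrees (1.0 is 5 degrees), a list of three; "fingers": the closure, from -1 (fully open) to 1 (shut). A call has 1 to 5 rows; each row is the pose to reach, as a shift and turn from the pose commanded when the call began, along the tool's axes at that moment; what a row does not reach only later rows make up. A row lasts 1/12 s, in which the tool goes at most 41.7 mm and 7.16 degrees, less where a joint would pass 70% of its speed; a pose out of reach is approached as far as the arm can. A call with a gripper value outside its range is refused whole. The fingers move at their own pace and stop on an object; "newtons" is the grip in N (left out, the last holds). Time passes only in rows, so rows that repeat a pose let the fingers close. It gives the time, the measured TCP pose, the force, the opening and the grip force at its end, in the units of the state.
- state(): the state, without advancing time (a new reading comes with each control period).
- capture(name): name is "side" or "top" or "wrist"; returns the picture (480x640x3 uint8, red, green, blue); there is no depth.
- calibration(name): a dict with "fovy" (degrees; the focal length in pixels is half the picture's height over the tangent of half this angle, whatever the lens; pixels are square), "cx", "cy" (the principal point, pixels), "R" (3x3) and "t" (3): a world point X has camera coordinates R X + t. Camera axes: x right, y down, z forward; pixel columns grow to the right and rows downward; lengths in m; the calibration is good to about 2 mm. A picture is of the moment at which its call begins: read the wrist's pose just before it. calibration takes no time and is no camera call; for the wrist camera it gives the pose at the moment of the call.
- finish_job(): hands the job in; it is judged then, once.
Trained networks look in the newest picture that a camera, given by its name, has taken for a name from the list of things; names that differ only in an ending like _2 or _b are one class to them, and where a whole thing is asked for, a point or a joint stands for the part that bears it (a point fixed in the world has none). Each returns a list of dicts, best first, with "conf" (0 to 1); they miss things now and then, are a little off and sometimes report something else, mostly with a low value. They report only what shows in the picture. A call takes as long as a camera call.
- recognise(camera, name): "rect" ([centre column, centre row, width, height] in pixels, round what is visible of it).
- pinpoint(camera, name): "location" ([column, row] in pixels: a listed point, or the origin of a listed thing).
The state is a dict: "clock": time; "joint_positions": joint angles; "qvel": joint speeds; "joint_torque": joint torques, N m; "tool_pos": TCP position; "orientation": TCP orientation; "force": force on the tool from outside, world axes, zero at the start; "moment": the same for the moment, N m; "opening": finger opening in m; "finger_force": force on a finger pad.
Only numpy, scipy, OpenCV 4.12 (cv2) and the standard library are available. Lean on these libraries where they do the work, as an engineer would, in place of code of your own. Each camera call takes 0.05 s, during which the arm holds its last target. There are 200 camera calls.

TASK

A small cabinet-door frame is laid up dry in the pin jig, and one of its two rails has a knot hole. Lift off the two stiles that lap over the rails and lay both flat on the rubber mat, put the rail with the knot hole flat in the offcut tray, and set the new rail from the mat in its place in the jig. Then put each stile back on its own side, fully seated over the rails; the sound rail stays where it is, and leave the tape measure and the glasses alone.

Things in the scene. Friction and masses are not known exactly. Their poses are not given: they have to be found in the camera images.
- frame_jig: Fixed jig: grey board 256 x 232 x 12 mm, steel pins 14 mm thick, 26.5 tall, tapered above 10 mm, which guide parts in; 2 to 4 mm play. Origin: centre of underside; x along the stiles. Seats of the parts' origins, mm: rails (lying along y) at x = +-80, y = 0; stiles (along x) at x = 0, y = +-70; all z = 12. Pins at (+-110, +-70), (+-80, +-100), (+-50, +-33); mid-sides free for the fingers.
- stile_hinge: Wooden stile with two round 26 mm hinge-cup recesses in its top. 198 x 40 x 20 mm, 0.12 kg; the 47 mm at either end is cut away underneath to the upper half and laps over the rails' tongues. Origin: centre of the underside; x along its length, y across, z up. Starts seated in the jig at jig y = +70 or -70 mm; goes back to the same side, either way round.
- stile_plain: Wooden stile like stile_hinge (198 x 40 x 20 mm, 0.12 kg, same laps, axes and origin) but with a plain top. Starts in the jig on the other side and goes back there, either way round.
- rail_knot: Wooden rail with a round dark-rimmed 22 mm knot hole through it, 24 mm off its middle. 182 x 38 x 20 mm, 0.11 kg; full thickness over the middle 82 mm, then bevelled shoulders, and at both ends 10 mm thick tongues 46 mm long at the underside, which start under the stiles. Origin: centre of the underside; x along its length, y across, z up. Starts in the jig at jig x = +80 or -80 mm.
- rail_sound: Wooden rail like rail_knot (same sizes, axes and origin) without a hole; it lies in the jig's other rail seat and stays there.
- rail_new: The new wooden rail, identical to rail_sound, lying flat, tongues down, on the rubber mat near the mat's -y edge. It fits the jig either way round.
- side_mat: Black rubber mat on the bench, 240 (x) x 250 (y) x 4 mm, fixed for the run: the side area for the stiles. Origin: centre of its underside; z up. The new rail starts on it about 85 mm from the centre towards -y, roughly along x; there is room for both stiles beside it, along x, at mat y = 0 and y = +85 mm.
- offcut_tray: Open plywood tray, 240 (x) x 150 (y) x 40 mm, walls and floor 8 mm, fixed for the run. Origin: centre of its underside; z up.
- tape_measure: Yellow and black tape measure standing on the bench behind the work, 43 x 100 x 87 mm. Origin 19 mm below the bench, under its middle. A bystander: leave alone.
- safety_glasses: Folded safety glasses lying on the bench behind the work, 53 x 142 x 47 mm. Origin: centre of the underside. A bystander: leave alone.

How it is judged:
By the outcome, as a careful person would: the job done as asked, in the order asked, and still so for the second after the job is handed in, with the robot touching nothing.
It also fails if it takes over 144 s, if anything falls off the work surface, if the arm or the gripper's body presses on something with over 40 N, if the wrist force passes 120 N, or if a joint passes its speed limit or range.

## Working session

There is one attempt and no reset: what is moved stays moved. The work goes in short steps, Python scripts to look and compute and a tool call to move; the robot and the scene stay as the last step left them, time stands still between calls to the robot, and variables do not carry over. Pictures are saved under pics/ and viewed, at most 14 in all, crops included, and the job is handed in when it is done.

Besides the shell and the picture viewer there is one more tool, called after "Call:" in YAML: its name, and indented under it one key for each argument. servo_tool: Moves the arm, as the interface text tells. Its arguments: {"type":"object","properties":{"motion":{"type":"array"},"newtons":{"type":"number"}},"required":["motion"]}

```bash
mkdir -p pics; ls; cat > h.py <<'E'
from plant import *
import numpy as np, cv2
from scipy.spatial.transform import Rotation as Ro
def px2w(c,uv,z,cal=None):
    k=cal or calibration(c); f=240/np.tan(np.radians(k["fovy"])/2)
    R=np.array(k["R"]);t=np.array(k["t"])
    d=R.T@np.array([(uv[0]-k["cx"])/f,(uv[1]-k["cy"])/f,1]); o=-R.T@t
    return o+d*(z-o[2])/d[2]
def w2px(c,X,cal=None):
    k=cal or calibration(c); f=240/np.tan(np.radians(k["fovy"])/2)
    p=np.array(k["R"])@np.array(X)+k["t"]
    return np.array([k["cx"]+f*p[0]/p[2],k["cy"]+f*p[1]/p[2]])
def save(c,n):
    im=capture(c); cv2.imwrite(f"pics/{n}.png",im[:,:,::-1]); return im
def st():
    s=state(); print(s["clock"],np.round(s["tool_pos"],4),np.round(s["orientation"],3),"F",np.round(s["force"],1),"open",round(s["opening"],4),s["finger_force"])
    return s
E
python3 - <<'E'
from h import *
np.set_printoptions(suppress=True,precision=4)
s=st();R=Ro.from_rotvec(s["orientation"]).as_matrix();print(R)
a=save("top","t0");b=save("side","s0")
for c in ("top","side"):
    k=calibration(c);print(c,k)
for n,z in (("frame_jig",0),("stile_hinge",.012),("stile_plain",.012),("rail_knot",.012),("rail_sound",.012),("rail_new",.004),("side_mat",0),("offcut_tray",0)):
    for d in pinpoint("top",n)[:3]: print(n,round(d["conf"],2),np.round(d["location"],1),px2w("top",d["location"],z)[:2])
E
```

```text
pics
0.0 [ 0.1682 -0.6275  0.4035] [-3.112 -0.41   0.001] F [-0.9  0.  -0.3] open 0.0853 0.0
[[ 0.9659  0.2589 -0.0007]
 [ 0.2589 -0.9659  0.0025]
 [-0.     -0.0026 -1.    ]]
top {'fovy': 55.39915995217261, 'cx': 309.6249167850387, 'cy': 246.49940451715125, 'R': array([[-0.0203, -0.9998,  0.0073],
       [-0.9941,  0.0194, -0.1063],
       [ 0.1062, -0.0094, -0.9943]]), 't': array([0.0147, 0.561 , 1.0847])}
side {'fovy': 46.773407504705204, 'cx': 324.61115915264304, 'cy': 237.48844075532912, 'R': array([[-0.9852, -0.1716, -0.0042],
       [-0.1029,  0.6106, -0.7852],
       [ 0.1373, -0.7732, -0.6192]]), 't': array([0.5458, 0.1043, 1.0986])}
frame_jig 0.7 [150.1 274.6] [0.502  0.4004]
stile_hinge 0.64 [153.2 272.7] [0.5058 0.3888]
stile_plain 0.95 [208.4 264.1] [0.5243 0.2536]
rail_knot 0.67 [181.7 299.8] [0.4383 0.3184]
rail_sound 0.84 [176.1 236.3] [0.5949 0.3337]
rail_new 0.56 [345.3 263.5] [ 0.5197 -0.0845]
side_mat 0.98 [312.3 257.7] [ 0.5361 -0.0028]
offcut_tray 0.63 [434.9 277.5] [ 0.4806 -0.3071]
```

View pics/t0.png

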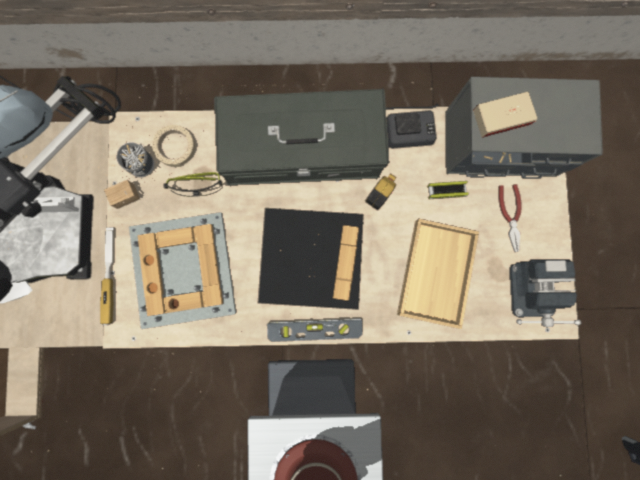

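View pics/s0.png

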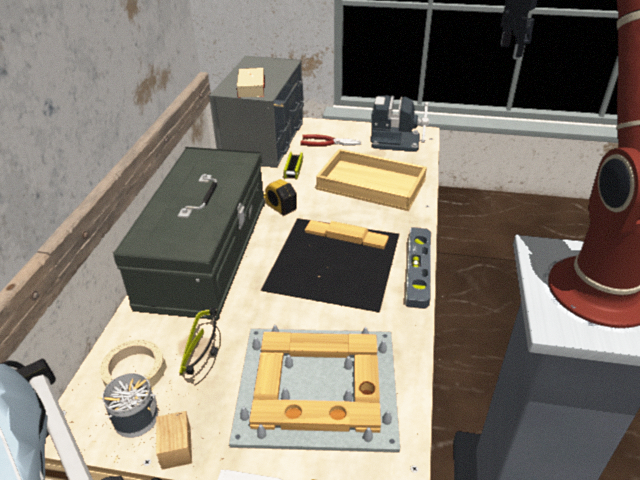

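The top view shows the jig near (182,270): hinge stile at left (150,272), plain stile at right (208,264), knot rail near the robot (180,300), sound rail at the far side (177,237). The new rail is at (346,263) on the mat and the tray at (438,272). I'll move over the jig for a close look.

```bash
cat >> h.py <<'E'
def yawR(deg):
    a=np.radians(deg);c,s=np.cos(a),np.sin(a)
    return np.array([[c,s,0],[s,-c,0],[0,0,-1]])
def plan(wps,step=.19,start=None):
    """wps: (x,y,z,yaw) TCP; prints per call slide, rot"""
    s=st(); p=np.array(s["tool_pos"]);R=Ro.from_rotvec(s["orientation"]).as_matrix()
    if start is not None: p=np.array(start[:3]);R=yawR(start[3])
    for w in wps:
        p1=np.array(w[:3]);R1=yawR(w[3]); rv=Ro.from_matrix(R.T@R1).as_rotvec()
        n=int(max(1,np.ceil(np.linalg.norm(p1-p)/step),np.ceil(np.degrees(np.linalg.norm(rv))/33)))
        d=(p1-p)/n
        for i in range(n):
            print(" slide",list(np.round(R.T@d/.04,2)+0.),"rot",list(np.round(np.degrees(rv/n)/5,2)+0.),"-> ",np.round(p+d,3))
            R=R@Ro.from_rotvec(rv/n).as_matrix(); p=p+d
E
python3 - <<'E'
from h import *
plan([(.45,-.38,.42,12),(.55,0.05,.42,6),(.46,.32,.42,6)])
E
```

```text
0.5 [ 0.1682 -0.6278  0.4047] [-3.115 -0.41  -0.   ] F [ 0.4 -0.9  0.4] open 0.0857 0.0
 slide [np.float64(4.2), np.float64(-2.08), np.float64(-0.19)] rot [np.float64(0.0), np.float64(0.0), np.float64(0.3)] ->  [ 0.309 -0.504  0.412]
 slide [np.float64(4.15), np.float64(-2.19), np.float64(-0.19)] rot [np.float64(0.0), np.float64(0.0), np.float64(0.3)] ->  [ 0.45 -0.38  0.42]
 slide [np.float64(1.56), np.float64(-3.33), np.float64(0.0)] rot [np.float64(0.0), np.float64(0.0), np.float64(0.4)] ->  [ 0.483 -0.237  0.42 ]
 slide [np.float64(1.44), np.float64(-3.38), np.float64(0.0)] rot [np.float64(0.0), np.float64(0.0), np.float64(0.4)] ->  [ 0.517 -0.093  0.42 ]
 slide [np.float64(1.32), np.float64(-3.43), np.float64(0.0)] rot [np.float64(0.0), np.float64(0.0), np.float64(0.4)] ->  [0.55 0.05 0.42]
 slide [np.float64(-0.77), np.float64(-3.47), np.float64(0.0)] rot [np.float64(0.0), np.float64(0.0), np.float64(0.0)] ->  [0.505 0.185 0.42 ]
 slide [np.float64(-0.77), np.float64(-3.47), np.float64(0.0)] rot [np.float64(0.0), np.float64(0.0), np.float64(0.0)] ->  [0.46 0.32 0.42]
```

Call:
servo_tool:
  motion:
    - {"slide": [4.2, -2.1, -0.2], "rot": [0, 0, 0.3], "fingers": -1}
    - {"slide": [4.2, -2.1, -0.2], "rot": [0, 0, 0.3], "fingers": -1}
    - {"slide": [4.2, -2.1, -0.2], "rot": [0, 0, 0.3], "fingers": -1}
    - {"slide": [4.2, -2.1, -0.2], "rot": [0, 0, 0.3], "fingers": -1}
    - {"slide": [4.2, -2.1, -0.2], "rot": [0, 0, 0.3], "fingers": -1}

```text
clock: 0.92
tool_pos: [0.3139, -0.4989, 0.4132]
orientation: [-3.116, -0.381, -0.007]
force: [1.7, 0.2, -0.6]
opening: 0.0853
finger_force: 0.0
```

Call:
servo_tool:
  motion:
    - {"slide": [4.2, -2.2, -0.2], "rot": [0, 0, 0.3], "fingers": -1}
    - {"slide": [4.2, -2.2, -0.2], "rot": [0, 0, 0.3], "fingers": -1}
    - {"slide": [4.2, -2.2, -0.2], "rot": [0, 0, 0.3], "fingers": -1}
    - {"slide": [4.2, -2.2, -0.2], "rot": [0, 0, 0.3], "fingers": -1}
    - {"slide": [4.2, -2.2, -0.2], "rot": [0, 0, 0.3], "fingers": -1}

```text
clock: 1.33
tool_pos: [0.4559, -0.3736, 0.4213]
orientation: [-3.121, -0.34, -0.007]
force: [0.9, -0.0, 0.4]
opening: 0.0849
finger_force: 0.0
```

Call:
servo_tool:
  motion:
    - {"slide": [1.5, -3.4, 0], "rot": [0, 0, 0.4], "fingers": -1}
    - {"slide": [1.5, -3.4, 0], "rot": [0, 0, 0.4], "fingers": -1}
    - {"slide": [1.5, -3.4, 0], "rot": [0, 0, 0.4], "fingers": -1}
    - {"slide": [1.5, -3.4, 0], "rot": [0, 0, 0.4], "fingers": -1}
    - {"slide": [1.5, -3.4, 0], "rot": [0, 0, 0.4], "fingers": -1}

```text
clock: 1.75
tool_pos: [0.4841, -0.2255, 0.4211]
orientation: [-3.123, -0.292, -0.003]
force: [0.2, 0.6, 0.3]
opening: 0.0856
finger_force: 0.0
```

Call:
servo_tool:
  motion:
    - {"slide": [1.4, -3.4, 0], "rot": [0, 0, 0.4], "fingers": -1}
    - {"slide": [1.4, -3.4, 0], "rot": [0, 0, 0.4], "fingers": -1}
    - {"slide": [1.4, -3.4, 0], "rot": [0, 0, 0.4], "fingers": -1}
    - {"slide": [1.4, -3.4, 0], "rot": [0, 0, 0.4], "fingers": -1}
    - {"slide": [1.4, -3.4, 0], "rot": [0, 0, 0.4], "fingers": -1}

```text
clock: 2.17
tool_pos: [0.5147, -0.0827, 0.4211]
orientation: [-3.128, -0.236, -0.003]
force: [-0.2, 0.0, 0.2]
opening: 0.0852
finger_force: 0.0
```

Call:
servo_tool:
  motion:
    - {"slide": [1.3, -3.4, 0], "rot": [0, 0, 0.4], "fingers": -1}
    - {"slide": [1.3, -3.4, 0], "rot": [0, 0, 0.4], "fingers": -1}
    - {"slide": [1.3, -3.4, 0], "rot": [0, 0, 0.4], "fingers": -1}
    - {"slide": [1.3, -3.4, 0], "rot": [0, 0, 0.4], "fingers": -1}
    - {"slide": [1.3, -3.4, 0], "rot": [0, 0, 0.4], "fingers": -1}

```text
clock: 2.58
tool_pos: [0.5467, 0.0584, 0.4208]
orientation: [-3.132, -0.179, -0.002]
force: [1.0, 0.7, 0.1]
opening: 0.0856
finger_force: 0.0
```

Call:
servo_tool:
  motion:
    - {"slide": [-0.8, -3.4, 0], "rot": [0, 0, 0], "fingers": -1}
    - {"slide": [-0.8, -3.4, 0], "rot": [0, 0, 0], "fingers": -1}
    - {"slide": [-0.8, -3.4, 0], "rot": [0, 0, 0], "fingers": -1}
    - {"slide": [-0.8, -3.4, 0], "rot": [0, 0, 0], "fingers": -1}
    - {"slide": [-0.8, -3.4, 0], "rot": [0, 0, 0], "fingers": -1}

```text
clock: 3.0
tool_pos: [0.4985, 0.1882, 0.421]
orientation: [-3.134, -0.176, 0.001]
force: [0.0, -0.1, 1.4]
opening: 0.0855
finger_force: 0.0
```

Call:
servo_tool:
  motion:
    - {"slide": [-0.8, -3.4, 0], "rot": [0, 0, 0], "fingers": -1}
    - {"slide": [-0.8, -3.4, 0], "rot": [0, 0, 0], "fingers": -1}
    - {"slide": [-0.8, -3.4, 0], "rot": [0, 0, 0], "fingers": -1}
    - {"slide": [-0.8, -3.4, 0], "rot": [0, 0, 0], "fingers": -1}
    - {"slide": [-0.8, -3.4, 0], "rot": [0, 0, 0], "fingers": -1}

```text
clock: 3.42
tool_pos: [0.4529, 0.3192, 0.4208]
orientation: [-3.135, -0.173, 0.0]
force: [-0.6, 1.1, -1.1]
opening: 0.0855
finger_force: 0.0
```

```bash
sed -i 's/print(" slide".*/print(" slide",(np.round(R.T@d\/.04,2)+0.).tolist(),"rot",(np.round(np.degrees(rv\/n)\/5,2)+0.).tolist(),"-> ",np.round(p+d,3))/' h.py
python3 - <<'E'
from h import *
s=st(); k=calibration("wrist"); save("wrist","w1")
R=np.array(k["R"]);print("cam pos",-R.T@k["t"],"fwd",R[2],k["fovy"])
for n,z in (("frame_jig",0),("stile_hinge",.012),("stile_plain",.012),("rail_knot",.012),("rail_sound",.012)):
    for d in pinpoint("wrist",n)[:2]: print(n,round(d["conf"],2),np.round(d["location"],1),px2w("wrist",d["location"],z,k)[:2])
E
```

```text
3.4167 [0.4529 0.3192 0.4208] [-3.135 -0.173  0.   ] F [-0.6  1.1 -1.1] open 0.0855 0.0
cam pos [0.52113646 0.32750233 0.39098168] fwd [-0.26874354 -0.02679745 -0.96283893] 63.9742990908117
stile_hinge 0.94 [246.2 148. ] [0.50359731 0.38988907]
stile_plain 0.76 [391.8 148.6] [0.51827518 0.2512987 ]
rail_knot 0.89 [320.7 232.3] [0.42888441 0.30940181]
rail_sound 0.61 [316.6  58.6] [0.58872232 0.33169318]
```

View pics/w1.png

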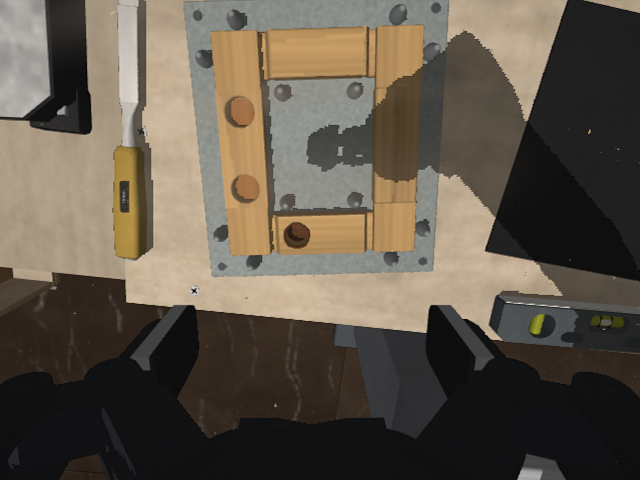

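The wrist view shows the whole jig: the hinge stile's corners are (211,31),(257,31),(231,254),(271,255), the plain stile runs from (376,27) to (415,250), and the knot is at (297,235). I'll fit the jig pose to these corners.

```bash
cat >> h.py <<'E'
from scipy.optimize import least_squares
def fit(cam,k,obj,pix,x0):
    obj=np.array(obj,float)/1000;pix=np.array(pix,float)
    def f(q):
        c,s=np.cos(q[2]),np.sin(q[2])
        W=[(q[0]+c*a-s*b,q[1]+s*a+c*b,z) for a,b,z in obj]
        return (np.array([w2px(cam,X,k) for X in W])-pix).ravel()
    r=least_squares(f,x0,loss="soft_l1"); return r.x,np.round(r.fun.reshape(-1,2),1)
E
python3 - <<'E'
from h import *
s=st();k=calibration("wrist")
o=[(99,90,32),(99,50,32),(-99,90,32),(-99,50,32),(99,-50,32),(99,-90,32),(-99,-50,32),(-99,-90,32),(-128,116,12),(-128,-116,12)]
p=[(211,31),(257,31),(231,254),(271,255),(376,27),(424,25),(376,250),(415,250),(212,277),(433,270)]
print(fit("wrist",k,o,p,[.51,.32,.1]))
kt=calibration("top")
# cross-check from top camera
print(fit("top",kt,[(128,116,12),(128,-116,12),(-128,116,12),(-128,-116,12)],[(130,228),(222,212),(140,328),(236,314)],[.51,.32,.1]))
print(fit("top",kt,[(120,125,4),(120,-125,4),(-120,125,4),(-120,-125,4)],[(264,209),(363,212),(259,305),(359,308)],[.53,0,0]))
print(fit("top",kt,[(120,75,40),(120,-75,40),(-120,75,40),(-120,-75,40)],[(419,219),(479,233),(401,314),(461,326)],[.5,-.3,-.1]))
E
```

```text
3.7167 [0.4555 0.3139 0.4208] [3.136e+00 1.570e-01 1.000e-03] F [ 0.1 -0.4 -0. ] open 0.0848 0.0
(array([0.51390373, 0.31275293, 0.13055574]), array([[-1.3,  0.2],
       [ 0.3, -1.5],
       [-0.4,  2.2],
       [ 0.4, -0.1],
       [ 0.6, -1.7],
       [ 0.4, -1.3],
       [-2.2,  1.8],
       [-0.2,  0.6],
       [ 0.2,  0.6],
       [ 0.7,  0.9]]))
(array([0.5122474 , 0.31820048, 0.1293368 ]), array([[-0.6, -2.5],
       [ 0.2, -0.1],
       [ 0.8,  0.8],
       [-0.2,  0.4]]))
(array([ 0.53515214, -0.00057113, -0.05693457]), array([[-0.5, -0.4],
       [-0.2,  0.3],
       [-0.1, -0.3],
       [ 1.4,  0.4]]))
(array([ 0.49099613, -0.30862218, -0.23943293]), array([[-0. , -1.3],
       [ 0.5, -2. ],
       [-1.4,  0.9],
       [ 0.5,  2.7]]))
```

```bash
cat >> h.py <<'E'
def camat(pos,rv):
    s=state();k=dict(calibration("wrist"));Rc=np.array(k["R"]).T;tc=-Rc@k["t"]
    R=Ro.from_rotvec(s["orientation"]).as_matrix();RR=Ro.from_rotvec(rv).as_matrix()
    A=RR@R.T; k["R"]=(A@Rc).T; k["t"]=-k["R"]@(A@(tc-s["tool_pos"])+pos); return k
E
python3 - <<'E'
from h import *
k=camat(np.array([.4529,.3192,.4208]),[-3.135,-.173,0])
o=[(99,90,32),(99,50,32),(-99,90,32),(-99,50,32),(99,-50,32),(99,-90,32),(-99,-50,32),(-99,-90,32),(-128,116,12),(-128,-116,12)]
p=[(211,31),(257,31),(231,254),(271,255),(376,27),(424,25),(376,250),(415,250),(212,277),(433,270)]
q,r=fit("wrist",k,o,p,[.51,.32,.1]);print(q,np.degrees(q[2]))
plan([(.478,.315,.35,7.4)])
E
```

```text
[0.51099359 0.31996271 0.14076023] 8.064966988258046
3.7167 [0.4555 0.3139 0.4208] [3.136e+00 1.570e-01 1.000e-03] F [ 0.1 -0.4 -0. ] open 0.0848 0.0
 slide [0.56, 0.03, 1.77] rot [0.02, -0.01, -0.33] ->  [0.478 0.315 0.35 ]
```

```bash
python3 - <<'E'
from h import *
plan([(.5025,.3885,.31,7.7),(.5025,.3885,.25,7.7)])
E
```

```text
3.7167 [0.4555 0.3139 0.4208] [3.136e+00 1.570e-01 1.000e-03] F [ 0.1 -0.4 -0. ] open 0.0848 0.0
 slide [1.35, -1.74, 2.77] rot [0.02, -0.01, -0.39] ->  [0.502 0.388 0.31 ]
 slide [0.0, 0.0, 1.5] rot [0.0, 0.0, 0.0] ->  [0.502 0.388 0.25 ]
```

Call:
servo_tool:
  motion:
    - {"slide": [1.35, -1.75, 2.8], "rot": [0, 0, -0.4], "fingers": -1}
    - {"slide": [1.35, -1.75, 2.8], "rot": [0, 0, -0.4], "fingers": -1}
    - {"slide": [1.35, -1.75, 2.8], "rot": [0, 0, -0.4], "fingers": -1}
    - {"slide": [1.35, -1.75, 2.8], "rot": [0, 0, -0.4], "fingers": -1}
    - {"slide": [1.35, -1.75, 2.8], "rot": [0, 0, -0.4], "fingers": -1}

```text
clock: 4.13
tool_pos: [0.5008, 0.3917, 0.3039]
orientation: [3.13, 0.219, -0.009]
force: [-0.7, -0.8, -0.6]
opening: 0.0855
finger_force: 0.0
```

Call:
servo_tool:
  motion:
    - {"slide": [0, 0, 0.5], "rot": [0, 0, 0], "fingers": -1}
    - {"slide": [0, 0, 1], "rot": [0, 0, 0], "fingers": -1}
    - {"slide": [0, 0, 1], "rot": [0, 0, 0], "fingers": -1}

```text
clock: 4.38
tool_pos: [0.5002, 0.3891, 0.2663]
orientation: [3.129, 0.215, -0.007]
force: [-0.8, -0.2, 0.7]
opening: 0.0856
finger_force: 0.0
```

```bash
python3 - <<'E'
from h import *
s=st(); k=calibration("wrist"); save("wrist","w2")
for n,z in (("stile_hinge",.012),("stile_plain",.012),("rail_knot",.012),("rail_sound",.012)):
    for d in pinpoint("wrist",n)[:1]: print(n,round(d["conf"],2),np.round(d["location"],1),px2w("wrist",d["location"],z,k)[:2])
st()
E
```

```text
4.3833 [0.5002 0.3891 0.2663] [ 3.129  0.215 -0.007] F [-0.8 -0.2  0.7] open 0.0856 0.0
stile_hinge 0.74 [309.7 252.8] [0.49914276 0.38993263]
stile_plain 0.63 [540.1 248.3] [0.52094727 0.25102467]
rail_knot 0.71 [414.1 369.8] [0.42725728 0.30956768]
rail_sound 0.73 [436. 112.] [0.58933921 0.33168148]
4.6333 [0.5011 0.3916 0.271 ] [-3.132 -0.218 -0.005] F [-0.4  1.   0.2] open 0.0851 0.0
```

View pics/w2.png

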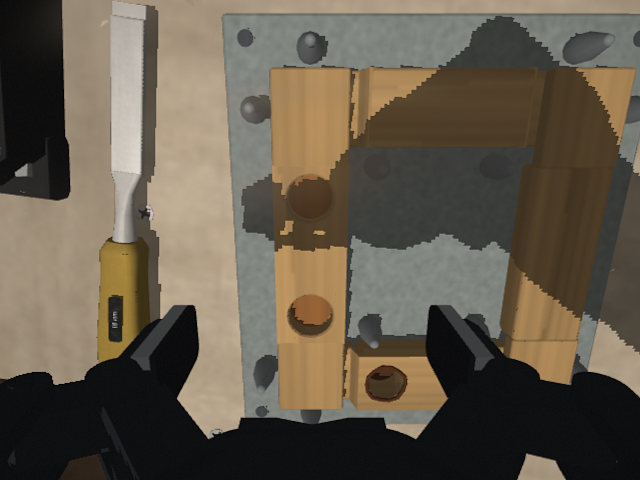

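The view shows the hinge stile's corners at (271,69),(352,68),(279,409),(343,409), with the gripper roughly centred on it. I'll fit this.

```bash
python3 - <<'E'
from h import *
k=camat(np.array([.5002,.3891,.2663]),[3.129,.215,-.007])
o=[(99,20,32),(99,-20,32),(-99,20,32),(-99,-20,32)]
p=[(271,69),(352,68),(279,409),(343,409)]
for kk in(k,calibration("wrist")):
  q,r=fit("wrist",kk,o,p,[.51,.38,.1]);print(q,np.degrees(q[2]),r)
for i in range(4): st()
plan([(.5005,.3895,.21,7.7),(.5005,.3895,.186,7.7)])
E
```

```text
[0.50107683 0.38924298 0.13472026] 7.718902270788515 [[-0.5 -1.1]
 [ 0.4  0.1]
 [ 0.3  0.8]
 [-0.2  0.7]]
[0.50381052 0.39362886 0.13640485] 7.815422406850612 [[ 0.6  0.3]
 [-0.7  1.4]
 [ 0.8 -3.8]
 [-0.7 -3.6]]
4.6333 [0.5011 0.3916 0.271 ] [-3.132 -0.218 -0.005] F [-0.4  1.   0.2] open 0.0851 0.0
4.6333 [0.5011 0.3916 0.271 ] [-3.132 -0.218 -0.005] F [-0.4  1.   0.2] open 0.0851 0.0
4.6333 [0.5011 0.3916 0.271 ] [-3.132 -0.218 -0.005] F [-0.4  1.   0.2] open 0.0851 0.0
4.6333 [0.5011 0.3916 0.271 ] [-3.132 -0.218 -0.005] F [-0.4  1.   0.2] open 0.0851 0.0
4.6333 [0.5011 0.3916 0.271 ] [-3.132 -0.218 -0.005] F [-0.4  1.   0.2] open 0.0851 0.0
 slide [-0.03, 0.05, 1.52] rot [-0.02, -0.04, 0.05] ->  [0.5  0.39 0.21]
 slide [0.0, 0.0, 0.6] rot [0.0, 0.0, 0.0] ->  [0.5   0.39  0.186]
```

Call:
servo_tool:
  motion:
    - {"slide": [0, 0.05, 0.8], "rot": [0, 0, 0], "fingers": -1}
    - {"slide": [0, 0.05, 1.5], "rot": [0, 0, 0], "fingers": -1}
    - {"slide": [0, 0.05, 1.8], "rot": [0, 0, 0], "fingers": -1}
    - {"slide": [0, 0.05, 2.0], "rot": [0, 0, 0], "fingers": -1}
    - {"slide": [0, 0.05, 2.0], "rot": [0, 0, 0], "fingers": -1}

```text
clock: 5.05
tool_pos: [0.5005, 0.3897, 0.1881]
orientation: [3.133, 0.219, -0.002]
force: [-0.4, 1.1, -0.6]
opening: 0.0854
finger_force: 0.0
```

Call:
servo_tool:
  motion:
    - {"slide": [0, 0, 0], "rot": [0, 0, 0], "fingers": -0.3}
    - {"slide": [0, 0, 0], "rot": [0, 0, 0], "fingers": -0.3}
    - {"slide": [0, 0, 0], "rot": [0, 0, 0], "fingers": -0.3}
    - {"slide": [0, 0, 0], "rot": [0, 0, 0], "fingers": -0.3}
  newtons: 40

```text
clock: 5.38
tool_pos: [0.501, 0.3901, 0.19]
orientation: [-3.133, -0.219, -0.003]
force: [0.1, 1.3, -0.6]
opening: 0.0555
finger_force: 0.0
```

```bash
python3 - <<'E'
from h import *
st()
save("side","s1")
im=cv2.imread("pics/s1.png")[300:470,220:420];cv2.imwrite("pics/s1c.png",cv2.resize(im,None,fx=3,fy=3))
E
```

```text
5.3833 [0.501  0.3901 0.19  ] [-3.133e+00 -2.190e-01 -3.000e-03] F [ 0.1  1.3 -0.6] open 0.0555 0.0
```

View pics/s1c.png

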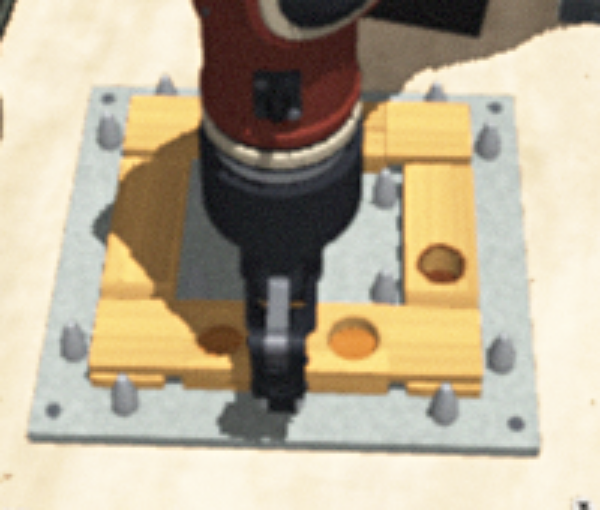

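The near finger stands beside the stile's outer face, its tip about level with the lower half. I'll go 4 mm lower and close.

Call:
servo_tool:
  motion:
    - {"slide": [0, 0, 0.1], "rot": [0, 0, 0], "fingers": -0.3}
    - {"slide": [0, 0, 0.1], "rot": [0, 0, 0], "fingers": 0}
    - {"slide": [0, 0, 0.1], "rot": [0, 0, 0], "fingers": 0.2}
    - {"slide": [0, 0, 0.1], "rot": [0, 0, 0], "fingers": 0.4}
    - {"slide": [0, 0, 0.1], "rot": [0, 0, 0], "fingers": 0.6}
  newtons: 40

```text
clock: 5.85
tool_pos: [0.5006, 0.3897, 0.1846]
orientation: [3.134, 0.219, -0.0]
force: [0.4, 0.7, -0.8]
opening: 0.0389
finger_force: 42.4
```

Call:
servo_tool:
  motion:
    - {"slide": [0, 0, 0], "rot": [0, 0, 0], "fingers": 1}
    - {"slide": [0, 0, 0], "rot": [0, 0, 0], "fingers": 1}
    - {"slide": [0, 0, 0], "rot": [0, 0, 0], "fingers": 1}

```text
clock: 6.1
tool_pos: [0.5006, 0.3898, 0.1846]
orientation: [3.134, 0.219, -0.0]
force: [-0.7, -0.2, -1.5]
opening: 0.0392
finger_force: 42.4
```

```bash
python3 - <<'E'
from h import *
st()
plan([(.501,.3895,.30,7.7),(.53,.20,.30,0),(.535,.0,.30,-3.3)])
E
```

```text
6.1 [0.5006 0.3898 0.1846] [ 3.134  0.219 -0.   ] F [-0.7 -0.2 -1.5] open 0.0392 42.37272351980209
6.1 [0.5006 0.3898 0.1846] [ 3.134  0.219 -0.   ] F [-0.7 -0.2 -1.5] open 0.0392 42.37272351980209
 slide [0.01, 0.01, -2.89] rot [0.0, 0.0, 0.06] ->  [0.501 0.39  0.3  ]
 slide [0.04, 2.4, 0.0] rot [0.0, 0.0, 0.77] ->  [0.516 0.295 0.3  ]
 slide [0.2, 2.39, 0.0] rot [0.0, 0.0, 0.77] ->  [0.53 0.2  0.3 ]
 slide [0.06, 2.5, 0.0] rot [0.0, 0.0, 0.33] ->  [0.532 0.1   0.3  ]
 slide [0.13, 2.5, 0.0] rot [0.0, 0.0, 0.33] ->  [0.535 0.    0.3  ]
```

Call:
servo_tool:
  motion:
    - {"slide": [0, 0, -0.3], "rot": [0, 0, 0], "fingers": 1}
    - {"slide": [0, 0, -0.7], "rot": [0, 0, 0], "fingers": 1}
    - {"slide": [0, 0, -1.2], "rot": [0, 0, 0], "fingers": 1}
    - {"slide": [0, 0, -1.8], "rot": [0, 0, 0], "fingers": 1}
    - {"slide": [0, 0, -2.3], "rot": [0, 0, 0], "fingers": 1}

```text
clock: 6.52
tool_pos: [0.5006, 0.3898, 0.2789]
orientation: [-3.133, -0.219, -0.001]
force: [0.9, 0.5, -1.4]
opening: 0.0394
finger_force: 42.3
```

```bash
python3 - <<'E'
from h import *
plan([(.5405,.0895,.275,-3.3),(.5405,.0895,.1775,-3.3)],step=.14)
save("wrist","w3")
E
```

```text
6.5167 [0.5006 0.3898 0.2789] [-3.133e+00 -2.190e-01 -1.000e-03] F [ 0.9  0.5 -1.4] open 0.0394 42.31657639145851
 slide [-0.02, 2.52, 0.03] rot [0.0, 0.0, 0.75] ->  [0.514 0.29  0.278]
 slide [0.15, 2.52, 0.03] rot [0.0, 0.0, 0.75] ->  [0.527 0.19  0.276]
 slide [0.31, 2.5, 0.03] rot [0.0, 0.0, 0.75] ->  [0.541 0.09  0.275]
 slide [0.0, 0.0, 2.44] rot [0.0, 0.0, 0.0] ->  [0.54  0.09  0.178]
```

View pics/w3.png

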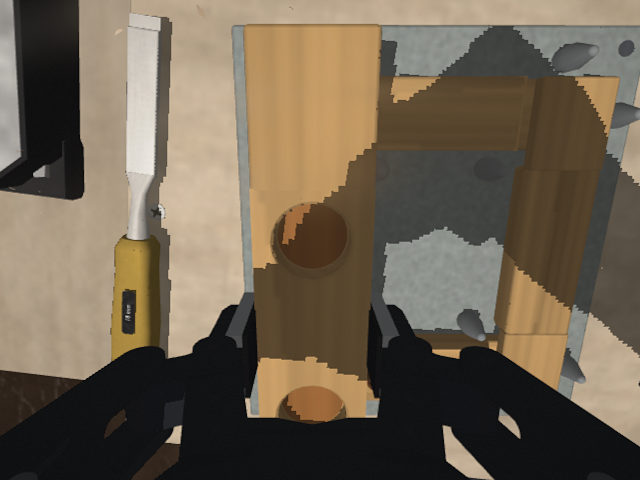

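The hinge stile is held level and clear of the pins, rails undisturbed. Carrying it to the mat.

Call:
servo_tool:
  motion:
    - {"slide": [0, 0.8, 0], "rot": [0, 0, 0.2], "fingers": 1}
    - {"slide": [0, 1.6, 0], "rot": [0, 0, 0.5], "fingers": 1}
    - {"slide": [0, 2.5, 0], "rot": [0, 0, 0.75], "fingers": 1}

```text
clock: 6.82
tool_pos: [0.5139, 0.291, 0.2774]
orientation: [-3.138, -0.12, -0.001]
force: [-0.1, -0.3, -1.8]
opening: 0.0391
finger_force: 42.3
```

Call:
servo_tool:
  motion:
    - {"slide": [0.05, 0.8, 0], "rot": [0, 0, 0.2], "fingers": 1}
    - {"slide": [0.1, 1.6, 0], "rot": [0, 0, 0.5], "fingers": 1}
    - {"slide": [0.15, 2.5, 0], "rot": [0, 0, 0.75], "fingers": 1}

```text
clock: 7.07
tool_pos: [0.5277, 0.1908, 0.2772]
orientation: [-3.14, -0.014, -0.001]
force: [1.8, -0.3, -1.6]
opening: 0.0388
finger_force: 42.3
```

Call:
servo_tool:
  motion:
    - {"slide": [0.1, 0.8, 0], "rot": [0, 0, 0.2], "fingers": 1}
    - {"slide": [0.2, 1.6, 0], "rot": [0, 0, 0.5], "fingers": 1}
    - {"slide": [0.25, 2.1, 0], "rot": [0, 0, 0.7], "fingers": 1}
    - {"slide": [0.3, 2.5, 0], "rot": [0, 0, 0.75], "fingers": 1}
    - {"slide": [0.3, 2.5, 0], "rot": [0, 0, 0.75], "fingers": 1}

```text
clock: 7.48
tool_pos: [0.5413, 0.0864, 0.277]
orientation: [3.136, -0.101, 0.0]
force: [-0.8, -0.6, -1.9]
opening: 0.0391
finger_force: 42.3
```

Call:
servo_tool:
  motion:
    - {"slide": [0, 0, 0.6], "rot": [0, 0, 0], "fingers": 1}
    - {"slide": [0, 0, 1.2], "rot": [0, 0, 0], "fingers": 1}
    - {"slide": [0, 0, 1.6], "rot": [0, 0, 0], "fingers": 1}
    - {"slide": [0, 0, 2.0], "rot": [0, 0, 0], "fingers": 1}
    - {"slide": [0, 0, 2.0], "rot": [0, 0, 0], "fingers": 1}

```text
clock: 7.9
tool_pos: [0.5395, 0.0929, 0.1942]
orientation: [3.14, -0.086, -0.009]
force: [-0.6, 0.3, -0.6]
opening: 0.0394
finger_force: 42.3
```

```bash
python3 - <<'E'
from h import *
plan([(.5405,.0895,.1765,-3.3)])
E
```

```text
7.9 [0.5395 0.0929 0.1942] [ 3.14  -0.086 -0.009] F [-0.6  0.3 -0.6] open 0.0394 42.2623872756958
 slide [0.03, 0.08, 0.44] rot [0.0, 0.07, 0.03] ->  [0.54  0.09  0.176]
```

Call:
servo_tool:
  motion:
    - {"slide": [0, 0, 0.15], "rot": [0, 0, 0], "fingers": 1}
    - {"slide": [0, 0, 0.3], "rot": [0, 0, 0], "fingers": 1}
    - {"slide": [0, 0, 0.4], "rot": [0, 0, 0], "fingers": 1}
    - {"slide": [0, 0, 0.4], "rot": [0, 0, 0], "fingers": 1}

```text
clock: 8.23
tool_pos: [0.5408, 0.0918, 0.1806]
orientation: [-3.14, 0.089, 0.0]
force: [-0.7, 0.3, -0.7]
opening: 0.0393
finger_force: 42.3
```

```bash
python3 - <<'E'
from h import *
plan([(.5405,.0895,.1765,-3.3)])
E
```

```text
8.2333 [0.5408 0.0918 0.1806] [-3.14   0.089  0.   ] F [-0.7  0.3 -0.7] open 0.0393 42.27734372019768
 slide [0.0, 0.06, 0.1] rot [0.0, 0.0, 0.01] ->  [0.54  0.09  0.176]
```

Call:
servo_tool:
  motion:
    - {"slide": [0, 0, 0.06], "rot": [0, 0, 0], "fingers": 1}
    - {"slide": [0, 0, 0.1], "rot": [0, 0, 0], "fingers": 1}
    - {"slide": [0, 0, 0.1], "rot": [0, 0, 0], "fingers": 1}
    - {"slide": [0, 0, 0.1], "rot": [0, 0, 0], "fingers": 1}

```text
clock: 8.57
tool_pos: [0.5409, 0.0915, 0.1769]
orientation: [-3.14, 0.089, -0.0]
force: [-0.0, 0.1, -1.2]
opening: 0.0391
finger_force: 42.3
```

Call:
servo_tool:
  motion:
    - {"slide": [0, 0, 0], "rot": [0, 0, 0], "fingers": -0.4}
    - {"slide": [0, 0, 0], "rot": [0, 0, 0], "fingers": -0.4}
    - {"slide": [0, 0, 0], "rot": [0, 0, 0], "fingers": -0.4}
    - {"slide": [0, 0, 0], "rot": [0, 0, 0], "fingers": -0.4}

```text
clock: 8.9
tool_pos: [0.541, 0.0916, 0.177]
orientation: [-3.14, 0.089, -0.001]
force: [0.5, -0.0, 0.4]
opening: 0.0597
finger_force: 0.0
```

Call:
servo_tool:
  motion:
    - {"slide": [0, 0, -0.5], "rot": [0, 0, 0], "fingers": -0.4}
    - {"slide": [0, 0, -1.2], "rot": [0, 0, 0], "fingers": -0.4}
    - {"slide": [0, 0, -2.2], "rot": [0, 0, 0], "fingers": -0.4}
    - {"slide": [0, 0, -2.5], "rot": [0, 0, 0], "fingers": -1}

```text
clock: 9.23
tool_pos: [0.5422, 0.0919, 0.2815]
orientation: [-3.138, 0.089, -0.013]
force: [0.8, 0.1, 0.4]
opening: 0.0704
finger_force: 0.0
```

```bash
python3 - <<'E'
from h import *
# plain stile seat
plan([(.5195,.2508,.275,7.9),(.5195,.2508,.1846,7.9)],step=.17)
E
```

```text
9.2333 [0.5422 0.0919 0.2815] [-3.138  0.089 -0.013] F [0.8 0.1 0.4] open 0.0704 0.0
 slide [-0.79, -3.93, 0.16] rot [-0.02, -0.09, -2.23] ->  [0.52  0.251 0.275]
 slide [0.0, 0.0, 2.26] rot [0.0, 0.0, 0.0] ->  [0.52  0.251 0.185]
```

Call:
servo_tool:
  motion:
    - {"slide": [-0.4, -1.0, 0], "rot": [0, 0, -0.6], "fingers": -1}
    - {"slide": [-0.6, -2.0, 0], "rot": [0, 0, -1.2], "fingers": -1}
    - {"slide": [-0.8, -3.0, 0.1], "rot": [0, 0, -1.8], "fingers": -1}
    - {"slide": [-0.8, -3.9, 0.1], "rot": [0, 0, -2.2], "fingers": -1}
    - {"slide": [-0.8, -3.9, 0.1], "rot": [0, 0, -2.2], "fingers": -1}

```text
clock: 9.65
tool_pos: [0.5155, 0.2592, 0.2734]
orientation: [-3.123, -0.234, -0.003]
force: [-0.2, 2.2, 0.5]
opening: 0.0854
finger_force: 0.0
```

Call:
servo_tool:
  motion:
    - {"slide": [0, 0, 0.5], "rot": [0, 0, 0], "fingers": -1}
    - {"slide": [0, 0, 1.0], "rot": [0, 0, 0], "fingers": -1}
    - {"slide": [0, 0, 1.0], "rot": [0, 0, 0], "fingers": -1}
    - {"slide": [0, 0, 1.0], "rot": [0, 0, 0], "fingers": -1}

```text
clock: 9.98
tool_pos: [0.5175, 0.2487, 0.2321]
orientation: [3.133, 0.212, -0.004]
force: [-0.2, -0.0, -0.2]
opening: 0.0854
finger_force: 0.0
```

```bash
python3 - <<'E'
from h import *
plan([(.5195,.2510,.1850,7.9)],step=.17)
s=state();k=calibration("wrist");capture("wrist")
for n in("stile_plain","rail_knot"):
  for d in pinpoint("wrist",n)[:2]: print(d, px2w("wrist",d["location"],.012,k)[:2])
E
```

```text
9.9833 [0.5175 0.2487 0.2321] [ 3.133  0.212 -0.004] F [-0.2 -0.  -0.2] open 0.0854 0.0
 slide [0.06, -0.05, 1.18] rot [0.01, 0.03, -0.03] ->  [0.52  0.251 0.185]
{'location': [307.6, 267.9], 'conf': 0.96} [0.51907529 0.25175108]
{'location': [188.9, 401.6], 'conf': 0.83} [0.42833318 0.30941894]
```

Call:
servo_tool:
  motion:
    - {"slide": [0.05, -0.05, 0.4], "rot": [0, 0, 0], "fingers": -1}
    - {"slide": [0.05, -0.05, 0.8], "rot": [0, 0, 0], "fingers": -1}
    - {"slide": [0.05, -0.05, 1.15], "rot": [0, 0, 0], "fingers": -1}
    - {"slide": [0.05, -0.05, 1.15], "rot": [0, 0, 0], "fingers": -0.3}
    - {"slide": [0.05, -0.05, 1.15], "rot": [0, 0, 0], "fingers": -0.3}

```text
clock: 10.55
tool_pos: [0.5197, 0.2513, 0.1873]
orientation: [-3.134, -0.212, -0.0]
force: [-0.2, 0.4, 0.8]
opening: 0.064
finger_force: 0.0
```

Call:
servo_tool:
  motion:
    - {"slide": [0, 0, 0], "rot": [0, 0, 0], "fingers": 0}
    - {"slide": [0, 0, 0], "rot": [0, 0, 0], "fingers": 0.2}
    - {"slide": [0, 0, 0], "rot": [0, 0, 0], "fingers": 0.6}
    - {"slide": [0, 0, 0], "rot": [0, 0, 0], "fingers": 1}
    - {"slide": [0, 0, 0], "rot": [0, 0, 0], "fingers": 1}

```text
clock: 10.97
tool_pos: [0.5201, 0.2517, 0.1883]
orientation: [-3.133, -0.212, -0.004]
force: [-0.4, 0.4, 6.5]
opening: 0.0393
finger_force: 42.6
```

Call:
servo_tool:
  motion:
    - {"slide": [0, 0, 0], "rot": [0, 0, 0], "fingers": 1}

```text
clock: 11.05
tool_pos: [0.5201, 0.2517, 0.1883]
orientation: [-3.133, -0.212, -0.005]
force: [-1.3, -0.7, 6.4]
opening: 0.0394
finger_force: 42.6
```

```bash
python3 - <<'E'
from h import *
s=st()
plan([(*s["tool_pos"][:2],.276,7.9),(.5355,.0050,.276,-3.3),(.5355,.005,.1785,-3.3)],step=.17)
E
```

```text
11.05 [0.5201 0.2517 0.1883] [-3.133 -0.212 -0.005] F [-1.3 -0.7  6.4] open 0.0394 42.63809680938721
11.05 [0.5201 0.2517 0.1883] [-3.133 -0.212 -0.005] F [-1.3 -0.7  6.4] open 0.0394 42.63809680938721
 slide [0.01, 0.0, -2.19] rot [-0.01, -0.03, -0.03] ->  [0.52  0.252 0.276]
 slide [-0.23, 3.08, 0.0] rot [0.0, 0.0, 1.12] ->  [0.528 0.128 0.276]
 slide [0.07, 3.09, 0.0] rot [0.0, 0.0, 1.12] ->  [0.536 0.005 0.276]
 slide [0.0, 0.0, 2.44] rot [0.0, 0.0, 0.0] ->  [0.536 0.005 0.178]
```

Call:
servo_tool:
  motion:
    - {"slide": [0, 0, -0.3], "rot": [0, 0, 0], "fingers": 1}
    - {"slide": [0, 0, -0.7], "rot": [0, 0, 0], "fingers": 1}
    - {"slide": [0, 0, -1.2], "rot": [0, 0, 0], "fingers": 1}
    - {"slide": [0, 0, -1.8], "rot": [0, 0, 0], "fingers": 1}
    - {"slide": [0, 0, -2.3], "rot": [0, 0, 0], "fingers": 1}

```text
clock: 11.47
tool_pos: [0.5192, 0.2513, 0.2805]
orientation: [-3.134, -0.212, -0.0]
force: [0.7, -0.0, -0.5]
opening: 0.0389
finger_force: 41.8
```

Call:
servo_tool:
  motion:
    - {"slide": [-0.1, 0.7, 0], "rot": [0, 0, 0.3], "fingers": 1}
    - {"slide": [-0.15, 1.5, 0], "rot": [0, 0, 0.6], "fingers": 1}
    - {"slide": [-0.2, 2.3, 0], "rot": [0, 0, 0.9], "fingers": 1}
    - {"slide": [-0.25, 3.1, 0], "rot": [0, 0, 1.1], "fingers": 1}

```text
clock: 11.8
tool_pos: [0.5258, 0.126, 0.2796]
orientation: [3.141, 0.062, 0.001]
force: [-0.2, -1.3, -1.8]
opening: 0.0391
finger_force: 41.8
```

Call:
servo_tool:
  motion:
    - {"slide": [0, 0.8, 0], "rot": [0, 0, 0.3], "fingers": 1}
    - {"slide": [0, 1.6, 0], "rot": [0, 0, 0.6], "fingers": 1}
    - {"slide": [0.05, 2.3, 0], "rot": [0, 0, 0.9], "fingers": 1}
    - {"slide": [0.05, 2.8, 0], "rot": [0, 0, 1.1], "fingers": 1}
    - {"slide": [0.05, 3.1, 0], "rot": [0, 0, 1.1], "fingers": 1}

```text
clock: 12.22
tool_pos: [0.5329, -0.0002, 0.2793]
orientation: [3.138, -0.097, -0.0]
force: [-0.6, 0.5, -1.8]
opening: 0.0392
finger_force: 41.8
```

Call:
servo_tool:
  motion:
    - {"slide": [0, 0, 0.5], "rot": [0, 0, 0], "fingers": 1}
    - {"slide": [0, 0, 1.0], "rot": [0, 0, 0], "fingers": 1}
    - {"slide": [0, 0, 1.4], "rot": [0, 0, 0], "fingers": 1}
    - {"slide": [0, 0, 1.6], "rot": [0, 0, 0], "fingers": 1}
    - {"slide": [0, 0, 1.6], "rot": [0, 0, 0], "fingers": 1}

```text
clock: 12.63
tool_pos: [0.5324, 0.0041, 0.2134]
orientation: [-3.14, 0.087, 0.006]
force: [0.6, 0.0, -1.7]
opening: 0.0391
finger_force: 41.8
```

```bash
python3 - <<'E'
from h import *
plan([(.5355,.005,.1803,-3.3)])
E
```

```text
12.6333 [0.5324 0.0041 0.2134] [-3.14   0.087  0.006] F [ 0.6  0.  -1.7] open 0.0391 41.76576375961304
 slide [0.08, -0.03, 0.83] rot [0.0, 0.04, 0.03] ->  [0.536 0.005 0.18 ]
```

Call:
servo_tool:
  motion:
    - {"slide": [0.05, 0, 0.3], "rot": [0, 0, 0], "fingers": 1}
    - {"slide": [0.05, 0, 0.55], "rot": [0, 0, 0], "fingers": 1}
    - {"slide": [0.05, 0, 0.7], "rot": [0, 0, 0], "fingers": 1}
    - {"slide": [0.05, 0, 0.75], "rot": [0, 0, 0], "fingers": 1}
    - {"slide": [0.05, 0, 0.75], "rot": [0, 0, 0], "fingers": 1}

```text
clock: 13.05
tool_pos: [0.5349, 0.0033, 0.1842]
orientation: [3.14, -0.089, -0.002]
force: [-0.4, -0.3, -0.9]
opening: 0.0391
finger_force: 41.8
```

Call:
servo_tool:
  motion:
    - {"slide": [0, 0, 0.05], "rot": [0, 0, 0], "fingers": 1}
    - {"slide": [0, 0, 0.1], "rot": [0, 0, 0], "fingers": 1}
    - {"slide": [0, 0, 0.1], "rot": [0, 0, 0], "fingers": 1}
    - {"slide": [0, 0, 0.1], "rot": [0, 0, 0], "fingers": 1}

```text
clock: 13.38
tool_pos: [0.5352, 0.0032, 0.1809]
orientation: [-3.14, 0.089, -0.0]
force: [-0.5, -0.4, -1.6]
opening: 0.0387
finger_force: 41.8
```

Call:
servo_tool:
  motion:
    - {"slide": [0, 0, 0.03], "rot": [0, 0, 0], "fingers": 1}
    - {"slide": [0, 0, 0.05], "rot": [0, 0, 0], "fingers": 1}
    - {"slide": [0, 0, 0.05], "rot": [0, 0, 0], "fingers": 1}

```text
clock: 13.63
tool_pos: [0.5352, 0.0033, 0.1803]
orientation: [3.14, -0.089, 0.002]
force: [-2.3, -0.9, 10.1]
opening: 0.039
finger_force: 43.0
```

Call:
servo_tool:
  motion:
    - {"slide": [0, 0, 0], "rot": [0, 0, 0], "fingers": -0.4}
    - {"slide": [0, 0, 0], "rot": [0, 0, 0], "fingers": -0.4}
    - {"slide": [0, 0, 0], "rot": [0, 0, 0], "fingers": -0.4}
    - {"slide": [0, 0, 0], "rot": [0, 0, 0], "fingers": -0.4}

```text
clock: 13.97
tool_pos: [0.5352, 0.0033, 0.1787]
orientation: [-3.14, 0.089, -0.0]
force: [0.0, -0.6, -0.2]
opening: 0.06
finger_force: 0.0
```

Call:
servo_tool:
  motion:
    - {"slide": [0, 0, -0.5], "rot": [0, 0, 0], "fingers": -0.4}
    - {"slide": [0, 0, -1.2], "rot": [0, 0, 0], "fingers": -0.4}
    - {"slide": [0, 0, -2.2], "rot": [0, 0, 0], "fingers": -0.4}
    - {"slide": [0, 0, -3.2], "rot": [0, 0, 0], "fingers": -1}
    - {"slide": [0, 0, -4], "rot": [0, 0, 0], "fingers": -1}

```text
clock: 14.38
tool_pos: [0.5352, 0.0033, 0.3413]
orientation: [-3.14, 0.089, -0.003]
force: [1.5, -0.4, -0.3]
opening: 0.0812
finger_force: 0.0
```

```bash
python3 - <<'E'
from h import *
# rail seats, jig (0.510,0.3203,7.8deg)
a=np.radians(7.8);J=np.array([.5101,.3203])
kn=J+np.array([-.08*np.cos(a),-.08*np.sin(a)]);print("knot",kn)
# grasp point -> view pose on the way
plan([(.47,.20,.335,50),(kn[0],kn[1],.32,97.8)],step=.19)
E
```

```text
knot [0.43084017 0.30944275]
14.3833 [0.5352 0.0033 0.3413] [-3.14e+00  8.90e-02 -3.00e-03] F [ 1.5 -0.4 -0.3] open 0.0812 0.0
 slide [-0.95, -2.41, 0.08] rot [0.0, -0.01, -5.32] ->  [0.503 0.102 0.338]
 slide [0.23, -2.58, 0.08] rot [0.0, -0.01, -5.32] ->  [0.47  0.2   0.335]
 slide [0.73, -1.25, 0.19] rot [0.0, 0.0, -4.78] ->  [0.45  0.255 0.328]
 slide [1.18, -0.85, 0.19] rot [0.0, 0.0, -4.78] ->  [0.431 0.309 0.32 ]
```

Call:
servo_tool:
  motion:
    - {"slide": [-0.2, -0.5, 0], "rot": [0, 0, -1.3], "fingers": -1}
    - {"slide": [-0.4, -1.0, 0], "rot": [0, 0, -2.6], "fingers": -1}
    - {"slide": [-0.6, -1.5, 0], "rot": [0, 0, -3.9], "fingers": -1}
    - {"slide": [-0.9, -2.4, 0], "rot": [0, 0, -5.3], "fingers": -1}
    - {"slide": [-0.9, -2.4, 0], "rot": [0, 0, -5.3], "fingers": -1}

```text
clock: 14.8
tool_pos: [0.5023, 0.1085, 0.3392]
orientation: [-3.066, -0.654, -0.001]
force: [-0.1, 0.8, 0.4]
opening: 0.0855
finger_force: 0.0
```

Call:
servo_tool:
  motion:
    - {"slide": [0, -0.6, 0], "rot": [0, 0, -1.3], "fingers": -1}
    - {"slide": [0.1, -1.2, 0], "rot": [0, 0, -2.6], "fingers": -1}
    - {"slide": [0.2, -1.8, 0], "rot": [0, 0, -3.9], "fingers": -1}
    - {"slide": [0.2, -2.6, 0], "rot": [0, 0, -5.3], "fingers": -1}
    - {"slide": [0.2, -2.6, 0], "rot": [0, 0, -5.3], "fingers": -1}

```text
clock: 15.22
tool_pos: [0.468, 0.2062, 0.3391]
orientation: [-2.835, -1.338, -0.002]
force: [-0.2, 0.3, 0.3]
opening: 0.0853
finger_force: 0.0
```

Call:
servo_tool:
  motion:
    - {"slide": [0.2, -0.3, 0.1], "rot": [0, 0, -1.2], "fingers": -1}
    - {"slide": [0.4, -0.6, 0.1], "rot": [0, 0, -2.4], "fingers": -1}
    - {"slide": [0.6, -0.9, 0.2], "rot": [0, 0, -3.6], "fingers": -1}
    - {"slide": [0.7, -1.2, 0.2], "rot": [0, 0, -4.8], "fingers": -1}
    - {"slide": [0.7, -1.2, 0.2], "rot": [0, 0, -4.8], "fingers": -1}

```text
clock: 15.63
tool_pos: [0.4508, 0.2546, 0.3305]
orientation: [-2.505, -1.891, 0.0]
force: [0.7, -0.6, 0.3]
opening: 0.0854
finger_force: 0.0
```

Call:
servo_tool:
  motion:
    - {"slide": [0.3, -0.2, 0.1], "rot": [0, 0, -1.2], "fingers": -1}
    - {"slide": [0.6, -0.4, 0.1], "rot": [0, 0, -2.4], "fingers": -1}
    - {"slide": [0.9, -0.6, 0.2], "rot": [0, 0, -3.6], "fingers": -1}
    - {"slide": [1.2, -0.85, 0.2], "rot": [0, 0, -4.8], "fingers": -1}
    - {"slide": [1.2, -0.85, 0.2], "rot": [0, 0, -4.8], "fingers": -1}

```text
clock: 16.05
tool_pos: [0.432, 0.3098, 0.3228]
orientation: [-2.061, -2.367, -0.002]
force: [0.1, 0.2, 0.6]
opening: 0.0852
finger_force: 0.0
```

Call:
servo_tool:
  motion:
    - {"slide": [0, 0, 0], "rot": [0, 0, 0], "fingers": -1}
    - {"slide": [0, 0, 0], "rot": [0, 0, 0], "fingers": -1}

```text
clock: 16.22
tool_pos: [0.4339, 0.3064, 0.3226]
orientation: [2.071, 2.36, -0.002]
force: [0.5, -0.6, 0.4]
opening: 0.0856
finger_force: 0.0
```

```bash
python3 - <<'E'
from h import *
plan([(.4308,.3094,.26,97.8)])
k=calibration("wrist");save("wrist","w4")
for d in pinpoint("wrist","rail_knot")[:2]: print(d, px2w("wrist",d["location"],.012,k)[:2])
# project model points to check
a=np.radians(7.8);J=np.array([.5101,.3203]);R2=np.array([[np.cos(a),-np.sin(a)],[np.sin(a),np.cos(a)]])
im=cv2.imread("pics/w4.png")
for x,y,z in [(-61,41,32),(-99,41,32),(-61,-41,32),(-99,-41,32),(-61,91,22),(-99,91,22),(-61,-91,22),(-99,-91,22)]:
    w=J+R2@np.array([x,y])/1000;u=w2px("wrist",(*w,z/1000),k);print(x,y,np.round(u,1));cv2.circle(im,tuple(int(v) for v in u),3,(255,0,0),1)
cv2.imwrite("pics/w4a.png",im)
E
```

```text
16.2167 [0.4339 0.3064 0.3226] [ 2.071e+00  2.360e+00 -2.000e-03] F [ 0.5 -0.6  0.4] open 0.0856 0.0
 slide [0.09, -0.07, 1.56] rot [0.0, 0.02, -0.07] ->  [0.431 0.309 0.26 ]
{'location': [308.0, 228.6], 'conf': 0.86} [0.43109744 0.30820196]
-61 41 [335.3 173.9]
-99 41 [278.6 174.3]
-61 -41 [334.2 287.9]
-99 -41 [282.1 288.3]
-61 91 [335.2  95.8]
-99 91 [277.6  96.2]
-61 -91 [333.  342.2]
-99 -91 [284.8 342.5]
```

View pics/w4a.png

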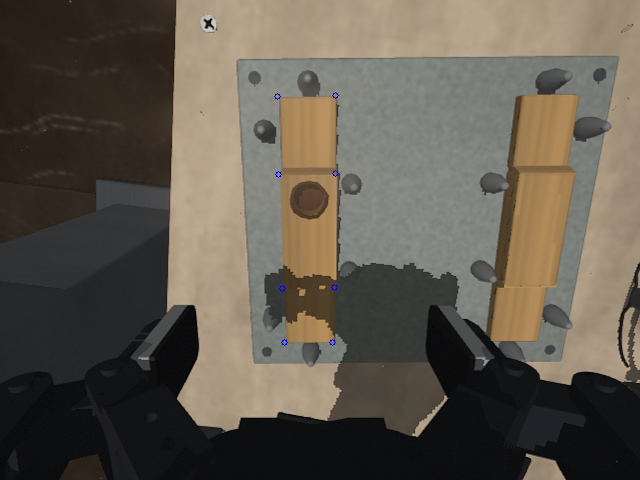

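The rail fits the model to 1 mm: its ends are at rows 97 and 343, columns 281–337. The sound rail and pins are undisturbed. Descending onto the knot rail.

Call:
servo_tool:
  motion:
    - {"slide": [0.08, -0.04, 0.8], "rot": [0, 0, 0], "fingers": -1}
    - {"slide": [0.08, -0.04, 1.6], "rot": [0, 0, -0.06], "fingers": -1}
    - {"slide": [0.08, -0.04, 2.3], "rot": [0, 0, -0.06], "fingers": -1}
    - {"slide": [0.08, -0.04, 2.6], "rot": [0, 0, -0.06], "fingers": -1}
    - {"slide": [0.08, -0.04, 2.6], "rot": [0, 0, -0.06], "fingers": -1}

```text
clock: 16.73
tool_pos: [0.4309, 0.3089, 0.2159]
orientation: [2.063, 2.369, -0.01]
force: [-0.5, -0.7, 0.5]
opening: 0.0854
finger_force: 0.0
```

```bash
python3 - <<'E'
from h import *
plan([(.432,.3095,.187,97.8)])
E
```

```text
16.7333 [0.4309 0.3089 0.2159] [ 2.063  2.369 -0.01 ] F [-0.5 -0.7  0.5] open 0.0854 0.0
 slide [0.01, 0.03, 0.72] rot [-0.06, 0.05, 0.02] ->  [0.432 0.31  0.187]
```

Call:
servo_tool:
  motion:
    - {"slide": [0, 0.02, 0.4], "rot": [0, 0, 0], "fingers": -1}
    - {"slide": [0, 0.02, 0.75], "rot": [0, 0, 0], "fingers": -0.3}
    - {"slide": [0, 0.02, 0.75], "rot": [0, 0, 0], "fingers": -0.3}
    - {"slide": [0, 0.02, 0.75], "rot": [0, 0, 0], "fingers": -0.3}
    - {"slide": [0, 0.02, 0.75], "rot": [0, 0, 0], "fingers": 0}

```text
clock: 17.15
tool_pos: [0.4325, 0.311, 0.1901]
orientation: [2.061, 2.371, 0.003]
force: [0.1, 0.5, -0.5]
opening: 0.0449
finger_force: 0.0
```

Call:
servo_tool:
  motion:
    - {"slide": [0, 0, 0], "rot": [0, 0, 0], "fingers": 0.1}
    - {"slide": [0, 0, 0], "rot": [0, 0, 0], "fingers": 0.3}
    - {"slide": [0, 0, 0], "rot": [0, 0, 0], "fingers": 0.6}
    - {"slide": [0, 0, 0], "rot": [0, 0, 0], "fingers": 1}
    - {"slide": [0, 0, 0], "rot": [0, 0, 0], "fingers": 1}

```text
clock: 17.57
tool_pos: [0.4323, 0.3112, 0.1902]
orientation: [2.06, 2.371, 0.004]
force: [-0.6, -0.2, 6.8]
opening: 0.0368
finger_force: 41.2
```

Call:
servo_tool:
  motion:
    - {"slide": [0, 0, 0], "rot": [0, 0, 0], "fingers": 1}
    - {"slide": [0, 0, 0], "rot": [0, 0, 0], "fingers": 1}

```text
clock: 17.73
tool_pos: [0.4323, 0.3112, 0.1902]
orientation: [2.06, 2.371, 0.004]
force: [0.1, -2.2, 7.2]
opening: 0.0366
finger_force: 41.2
```

```bash
python3 - <<'E'
from h import *
s=st();p=s["tool_pos"]
plan([(p[0],p[1],.29,97.8),(.47,.1,.29,90),(.5,-.15,.29,35),(.491,-.3086,.29,-13.7)],step=.15)
E
```

```text
17.7333 [0.4323 0.3112 0.1902] [2.06  2.371 0.004] F [ 0.1 -2.2  7.2] open 0.0366 41.248118095099926
17.7333 [0.4323 0.3112 0.1902] [2.06  2.371 0.004] F [ 0.1 -2.2  7.2] open 0.0366 41.248118095099926
 slide [0.0, 0.01, -2.49] rot [0.03, -0.01, 0.05] ->  [0.432 0.311 0.29 ]
 slide [-2.68, 0.11, 0.0] rot [0.0, 0.0, 0.78] ->  [0.451 0.206 0.29 ]
 slide [-2.67, 0.29, 0.0] rot [0.0, 0.0, 0.78] ->  [0.47 0.1  0.29]
 slide [-3.12, 0.38, 0.0] rot [0.0, 0.0, 5.5] ->  [ 0.485 -0.025  0.29 ]
 slide [-2.6, 1.78, 0.0] rot [0.0, 0.0, 5.5] ->  [ 0.5  -0.15  0.29]
 slide [-1.23, 1.56, 0.0] rot [0.0, 0.0, 4.87] ->  [ 0.496 -0.229  0.29 ]
 slide [-0.48, 1.93, 0.0] rot [0.0, 0.0, 4.87] ->  [ 0.491 -0.309  0.29 ]
```

Call:
servo_tool:
  motion:
    - {"slide": [0, 0, -0.3], "rot": [0, 0, 0], "fingers": 1}
    - {"slide": [0, 0, -0.7], "rot": [0, 0, 0], "fingers": 1}
    - {"slide": [0, 0, -1.2], "rot": [0, 0, 0], "fingers": 1}
    - {"slide": [0, 0, -1.8], "rot": [0, 0, 0], "fingers": 1}
    - {"slide": [0, 0, -2.5], "rot": [0, 0, 0], "fingers": 1}

```text
clock: 18.15
tool_pos: [0.4316, 0.3103, 0.2891]
orientation: [-2.06, -2.372, 0.004]
force: [-0.0, 0.2, -0.9]
opening: 0.0369
finger_force: 40.4
```

Call:
servo_tool:
  motion:
    - {"slide": [-0.7, 0, 0], "rot": [0, 0, 0.2], "fingers": 1}
    - {"slide": [-1.4, 0.1, 0], "rot": [0, 0, 0.4], "fingers": 1}
    - {"slide": [-2.1, 0.1, 0], "rot": [0, 0, 0.6], "fingers": 1}
    - {"slide": [-2.7, 0.1, 0], "rot": [0, 0, 0.8], "fingers": 1}

```text
clock: 18.48
tool_pos: [0.4512, 0.2024, 0.2891]
orientation: [2.143, 2.296, -0.001]
force: [-0.5, -0.4, -1.4]
opening: 0.0371
finger_force: 40.4
```

Call:
servo_tool:
  motion:
    - {"slide": [-0.7, 0, 0], "rot": [0, 0, 0.2], "fingers": 1}
    - {"slide": [-1.4, 0.2, 0], "rot": [0, 0, 0.4], "fingers": 1}
    - {"slide": [-2.1, 0.3, 0], "rot": [0, 0, 0.6], "fingers": 1}
    - {"slide": [-2.7, 0.3, 0], "rot": [0, 0, 0.8], "fingers": 1}

```text
clock: 18.82
tool_pos: [0.4714, 0.0954, 0.289]
orientation: [2.223, 2.218, 0.001]
force: [-0.3, -0.5, -2.0]
opening: 0.0366
finger_force: 40.4
```

Call:
servo_tool:
  motion:
    - {"slide": [-0.7, 0, 0], "rot": [0, 0, 1.1], "fingers": 1}
    - {"slide": [-1.3, 0.1, 0], "rot": [0, 0, 2.2], "fingers": 1}
    - {"slide": [-1.9, 0.2, 0], "rot": [0, 0, 3.3], "fingers": 1}
    - {"slide": [-2.5, 0.3, 0], "rot": [0, 0, 4.4], "fingers": 1}
    - {"slide": [-3.1, 0.4, 0], "rot": [0, 0, 5.5], "fingers": 1}

```text
clock: 19.23
tool_pos: [0.4866, -0.0277, 0.2891]
orientation: [2.689, 1.624, 0.001]
force: [1.2, 0.4, -1.0]
opening: 0.0372
finger_force: 40.4
```

Call:
servo_tool:
  motion:
    - {"slide": [-0.5, 0.4, 0], "rot": [0, 0, 1.1], "fingers": 1}
    - {"slide": [-1.0, 0.7, 0], "rot": [0, 0, 2.2], "fingers": 1}
    - {"slide": [-1.6, 1.1, 0], "rot": [0, 0, 3.3], "fingers": 1}
    - {"slide": [-2.1, 1.4, 0], "rot": [0, 0, 4.4], "fingers": 1}
    - {"slide": [-2.6, 1.8, 0], "rot": [0, 0, 5.5], "fingers": 1}

```text
clock: 19.65
tool_pos: [0.502, -0.153, 0.2889]
orientation: [-2.998, -0.939, 0.001]
force: [0.8, -0.6, -1.6]
opening: 0.0368
finger_force: 40.3
```

Call:
servo_tool:
  motion:
    - {"slide": [-0.3, 0.3, 0], "rot": [0, 0, 1], "fingers": 1}
    - {"slide": [-0.5, 0.6, 0], "rot": [0, 0, 2], "fingers": 1}
    - {"slide": [-0.7, 0.9, 0], "rot": [0, 0, 3], "fingers": 1}
    - {"slide": [-1.0, 1.2, 0], "rot": [0, 0, 4], "fingers": 1}
    - {"slide": [-1.2, 1.6, 0], "rot": [0, 0, 4.9], "fingers": 1}

```text
clock: 20.07
tool_pos: [0.4992, -0.2322, 0.2888]
orientation: [-3.128, -0.283, 0.002]
force: [-0.2, 0.7, -1.4]
opening: 0.0369
finger_force: 40.3
```

Call:
servo_tool:
  motion:
    - {"slide": [-0.1, 0.4, 0], "rot": [0, 0, 1], "fingers": 1}
    - {"slide": [-0.2, 0.8, 0], "rot": [0, 0, 2], "fingers": 1}
    - {"slide": [-0.3, 1.2, 0], "rot": [0, 0, 3], "fingers": 1}
    - {"slide": [-0.4, 1.6, 0], "rot": [0, 0, 4], "fingers": 1}
    - {"slide": [-0.5, 1.9, 0], "rot": [0, 0, 4.9], "fingers": 1}

```text
clock: 20.48
tool_pos: [0.494, -0.3116, 0.2888]
orientation: [3.117, -0.389, 0.001]
force: [0.2, -0.6, -0.9]
opening: 0.0377
finger_force: 40.3
```

Call:
servo_tool:
  motion:
    - {"slide": [0, 0, 0], "rot": [0, 0, 0], "fingers": 1}
    - {"slide": [0, 0, 0], "rot": [0, 0, 0], "fingers": 1}

```text
clock: 20.65
tool_pos: [0.494, -0.3103, 0.2887]
orientation: [-3.118, 0.38, 0.001]
force: [-0.2, 1.0, -1.4]
opening: 0.0373
finger_force: 40.4
```

```bash
python3 - <<'E'
from h import *
plan([(.491,-.3086,.191,-13.7)])
k=calibration("wrist");save("wrist","w5")
E
```

```text
20.65 [ 0.494  -0.3103  0.2887] [-3.118e+00  3.800e-01  1.000e-03] F [-0.2  1.  -1.4] open 0.0373 40.38161560893059
 slide [-0.08, -0.02, 2.44] rot [0.0, 0.01, -0.04] ->  [ 0.491 -0.309  0.191]
```

View pics/w5.png

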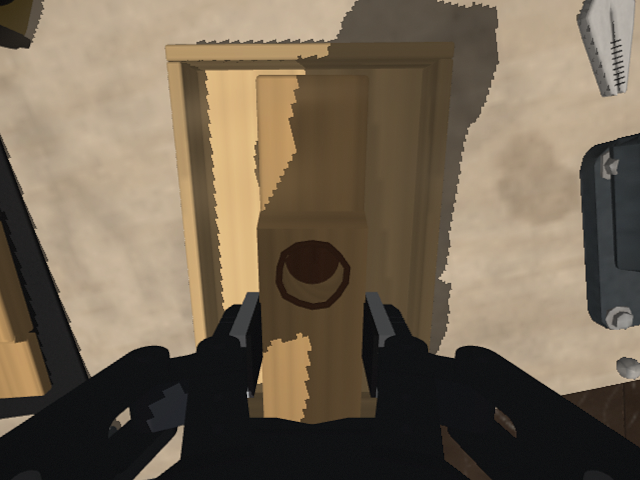

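The knot rail is held parallel to and centred over the tray, which spans columns 165–452. Lowering.

Call:
servo_tool:
  motion:
    - {"slide": [-0.05, 0, 0.5], "rot": [0, 0, 0], "fingers": 1}
    - {"slide": [-0.05, 0, 1.0], "rot": [0, 0, 0], "fingers": 1}
    - {"slide": [-0.05, 0, 1.5], "rot": [0, 0, 0], "fingers": 1}
    - {"slide": [-0.05, 0, 2.0], "rot": [0, 0, 0], "fingers": 1}
    - {"slide": [-0.05, 0, 2.3], "rot": [0, 0, 0], "fingers": 1}

```text
clock: 21.12
tool_pos: [0.4924, -0.3076, 0.1949]
orientation: [-3.116, 0.375, 0.004]
force: [0.6, -0.4, -0.4]
opening: 0.0371
finger_force: 40.4
```

Call:
servo_tool:
  motion:
    - {"slide": [0, 0, 0.08], "rot": [0, 0, 0], "fingers": 1}
    - {"slide": [0, 0, 0.16], "rot": [0, 0, 0], "fingers": 1}
    - {"slide": [0, 0, 0.2], "rot": [0, 0, 0], "fingers": 1}
    - {"slide": [0, 0, 0.2], "rot": [0, 0, 0], "fingers": 1}

```text
clock: 21.45
tool_pos: [0.4929, -0.3097, 0.1894]
orientation: [3.118, -0.381, 0.002]
force: [1.1, 0.8, -0.2]
opening: 0.0372
finger_force: 40.4
```

Call:
servo_tool:
  motion:
    - {"slide": [0, 0, 0.04], "rot": [0, 0, 0], "fingers": 1}
    - {"slide": [0, 0, 0.08], "rot": [0, 0, 0], "fingers": 1}
    - {"slide": [0, 0, 0.08], "rot": [0, 0, 0], "fingers": 1}
    - {"slide": [0, 0, 0.08], "rot": [0, 0, 0], "fingers": 1}

```text
clock: 21.78
tool_pos: [0.4928, -0.3099, 0.1863]
orientation: [3.118, -0.381, 0.003]
force: [0.4, 0.4, 2.5]
opening: 0.0372
finger_force: 40.8
```

Call:
servo_tool:
  motion:
    - {"slide": [0, 0, 0], "rot": [0, 0, 0], "fingers": -0.4}
    - {"slide": [0, 0, 0], "rot": [0, 0, 0], "fingers": -0.4}
    - {"slide": [0, 0, 0], "rot": [0, 0, 0], "fingers": -0.4}
    - {"slide": [0, 0, 0], "rot": [0, 0, 0], "fingers": -0.4}

```text
clock: 22.12
tool_pos: [0.4924, -0.3097, 0.1854]
orientation: [-3.118, 0.381, 0.0]
force: [-0.4, 0.0, -0.2]
opening: 0.06
finger_force: 0.0
```

Call:
servo_tool:
  motion:
    - {"slide": [0, 0, -0.5], "rot": [0, 0, 0], "fingers": -0.4}
    - {"slide": [0, 0, -1.2], "rot": [0, 0, 0], "fingers": -0.4}
    - {"slide": [0, 0, -2.0], "rot": [0, 0, 0], "fingers": -0.4}
    - {"slide": [0, 0, -2.9], "rot": [0, 0, 0], "fingers": -1}
    - {"slide": [0, 0, -3.4], "rot": [0, 0, 0], "fingers": -1}

```text
clock: 22.53
tool_pos: [0.4931, -0.31, 0.3252]
orientation: [3.116, -0.381, 0.008]
force: [0.8, -1.3, 0.7]
opening: 0.0814
finger_force: 0.0
```

```bash
python3 - <<'E'
from h import *
# new rail: fit from t0 top pinpoint ; refined from close-up
plan([(.5125,-.0845,.32,-6)])
E
```

```text
22.5333 [ 0.4931 -0.31    0.3252] [ 3.116 -0.381  0.008] F [ 0.8 -1.3  0.7] open 0.0814 0.0
 slide [-0.44, -2.79, 0.06] rot [0.01, -0.03, -0.8] ->  [ 0.503 -0.197  0.323]
 slide [-0.25, -2.82, 0.06] rot [0.01, -0.03, -0.8] ->  [ 0.512 -0.085  0.32 ]
```

Call:
servo_tool:
  motion:
    - {"slide": [-0.1, -0.8, 0], "rot": [0, 0, -0.2], "fingers": -1}
    - {"slide": [-0.2, -1.6, 0], "rot": [0, 0, -0.5], "fingers": -1}
    - {"slide": [-0.3, -2.3, 0], "rot": [0, 0, -0.7], "fingers": -1}
    - {"slide": [-0.4, -2.8, 0], "rot": [0, 0, -0.8], "fingers": -1}

```text
clock: 22.87
tool_pos: [0.5043, -0.194, 0.3218]
orientation: [-3.128, 0.266, -0.001]
force: [0.2, 0.3, -0.5]
opening: 0.0855
finger_force: 0.0
```

Call:
servo_tool:
  motion:
    - {"slide": [-0.1, -0.8, 0], "rot": [0, 0, -0.2], "fingers": -1}
    - {"slide": [-0.2, -1.6, 0], "rot": [0, 0, -0.5], "fingers": -1}
    - {"slide": [-0.3, -2.3, 0], "rot": [0, 0, -0.7], "fingers": -1}
    - {"slide": [-0.3, -2.8, 0], "rot": [0, 0, -0.8], "fingers": -1}
    - {"slide": [-0.3, -2.8, 0], "rot": [0, 0, -0.8], "fingers": -1}

```text
clock: 23.28
tool_pos: [0.512, -0.079, 0.3217]
orientation: [-3.134, 0.148, -0.001]
force: [0.5, 1.7, -0.4]
opening: 0.0853
finger_force: 0.0
```

Call:
servo_tool:
  motion:
    - {"slide": [0, 0, 0], "rot": [0, 0, 0], "fingers": -1}
    - {"slide": [0, 0, 0], "rot": [0, 0, 0], "fingers": -1}
    - {"slide": [0, 0, 0], "rot": [0, 0, 0], "fingers": -1}

```text
clock: 23.53
tool_pos: [0.5112, -0.0866, 0.3214]
orientation: [3.136, -0.168, -0.001]
force: [-1.4, -0.6, -0.5]
opening: 0.0849
finger_force: 0.0
```

```bash
python3 - <<'E'
from h import *
s=st();k=calibration("wrist");save("wrist","w6");np.savez("k6.npz",R=k["R"],t=k["t"])
for n,z in(("rail_new",.004),("rail_sound",.004),("stile_plain",.004)):
  for d in pinpoint("wrist",n)[:2]: print(n,d, px2w("wrist",d["location"],z,k)[:2])
E
```

```text
23.5333 [ 0.5112 -0.0866  0.3214] [ 3.136e+00 -1.680e-01 -1.000e-03] F [-1.4 -0.6 -0.5] open 0.0849 0.0
rail_new {'location': [308.0, 214.6], 'conf': 0.8} [ 0.52277086 -0.08429015]
```

View pics/w6.png

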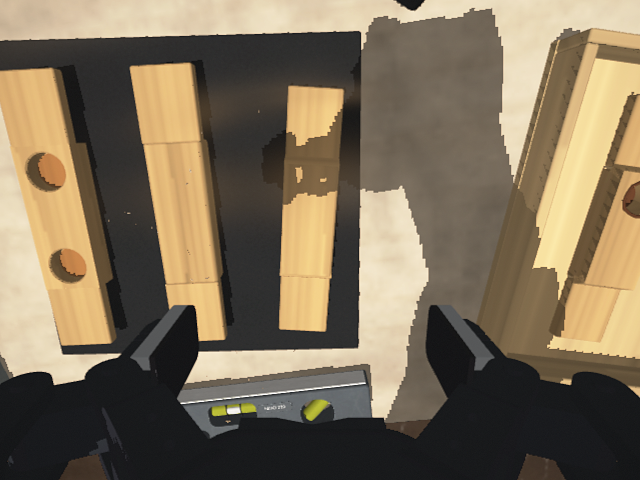

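The new rail shows at corners (289,86),(344,88),(279,330),(326,332), and both stiles lie flat on the mat beside it. Fitting it.

```bash
python3 - <<'E'
from h import *
k=dict(calibration("wrist"));z=np.load("k6.npz");k["R"]=z["R"];k["t"]=z["t"]
o=[(91,19,14),(91,-19,14),(-91,19,14),(-91,-19,14)]
q,r=fit("wrist",k,o,[(289,86),(344,88),(279,330),(326,332)],[.52,-.085,-.1]);print(q,np.degrees(q[2]),r)
# same for knot rail in w4, tool then
k4=camat(np.array([.4339,.3064,.3226]),[2.071,2.360,-.002])
o=[(91,19,22),(91,-19,22),(-91,19,22),(-91,-19,22)]
q4,r=fit("wrist",k4,o,[(281,97),(335,96),(287,343),(334,342)],[.43,.31,1.7]);print(q4,np.degrees(q4[2]),r)
K=np.array([.4323,.3112]);u=np.array([np.cos(q4[2]),np.sin(q4[2])]);off=(K-q4[:2])@u;print("knot grip offset along",off)
u6=np.array([np.cos(q[2]),np.sin(q[2])]);g=q[:2]+off*u6;print("grip new at",g)
plan([(*g,.25,np.degrees(q[2])),(*g,.183,np.degrees(q[2]))])
E
```

```text
[ 0.52095042 -0.08485724 -0.16525023] -9.468140722359783 [[-0.8 -0.4]
 [ 0.5  1.1]
 [-0.1 -0.5]
 [ 0.3 -0. ]]
[0.43082003 0.30834649 1.70995908] 97.973438298182 [[-2.1 -0.2]
 [ 1.4  0.2]
 [-0.5 -0.2]
 [ 0.7  0.3]]
knot grip offset along 0.002620631259805982
grip new at [ 0.52353535 -0.08528833]
23.7333 [ 0.5113 -0.0859  0.3215] [ 3.137 -0.166 -0.   ] F [-0.3 -0.3  0.2] open 0.0852 0.0
 slide [0.3, -0.05, 1.79] rot [0.0, 0.0, 0.68] ->  [ 0.524 -0.085  0.25 ]
 slide [0.0, 0.0, 1.67] rot [0.0, 0.0, 0.0] ->  [ 0.524 -0.085  0.183]
```

Call:
servo_tool:
  motion:
    - {"slide": [0.15, -0.05, 0.8], "rot": [0, 0, 0.4], "fingers": -0.5}
    - {"slide": [0.3, -0.05, 1.7], "rot": [0, 0, 0.68], "fingers": -0.5}
    - {"slide": [0.3, -0.05, 2.3], "rot": [0, 0, 0.68], "fingers": -0.5}
    - {"slide": [0.3, -0.05, 2.6], "rot": [0, 0, 0.68], "fingers": -0.5}
    - {"slide": [0.3, -0.05, 2.6], "rot": [0, 0, 0.68], "fingers": -0.5}

```text
clock: 24.15
tool_pos: [0.5225, -0.0843, 0.2146]
orientation: [-3.131, 0.257, 0.01]
force: [-0.3, 0.2, 1.1]
opening: 0.0644
finger_force: 0.0
```

Call:
servo_tool:
  motion:
    - {"slide": [0, 0, 0], "rot": [0, 0, 0], "fingers": -0.5}
    - {"slide": [0, 0, 0], "rot": [0, 0, 0], "fingers": -0.5}

```text
clock: 24.32
tool_pos: [0.5241, -0.0843, 0.2185]
orientation: [3.131, -0.257, 0.003]
force: [-0.6, -0.4, 0.9]
opening: 0.0641
finger_force: 0.0
```

```bash
python3 - <<'E'
from h import *
plan([(.5235,-.0853,.1822,-9.47)])
E
```

```text
24.3167 [ 0.5241 -0.0843  0.2185] [ 3.131e+00 -2.570e-01  3.000e-03] F [-0.6 -0.4  0.9] open 0.0641 0.0
 slide [-0.01, 0.03, 0.91] rot [0.0, -0.02, 0.02] ->  [ 0.524 -0.085  0.182]
```

Call:
servo_tool:
  motion:
    - {"slide": [0, 0.03, 0.4], "rot": [0, 0, 0], "fingers": -0.5}
    - {"slide": [0, 0.03, 0.7], "rot": [0, 0, 0], "fingers": -0.5}
    - {"slide": [0, 0.03, 0.9], "rot": [0, 0, 0], "fingers": -0.4}
    - {"slide": [0, 0.03, 0.9], "rot": [0, 0, 0], "fingers": -0.2}
    - {"slide": [0, 0.03, 0.9], "rot": [0, 0, 0], "fingers": 0}

```text
clock: 24.73
tool_pos: [0.5237, -0.0852, 0.1822]
orientation: [-3.131, 0.256, -0.002]
force: [-0.8, 0.2, 0.0]
opening: 0.0428
finger_force: 0.0
```

Call:
servo_tool:
  motion:
    - {"slide": [0, 0, 0], "rot": [0, 0, 0], "fingers": 0.1}
    - {"slide": [0, 0, 0], "rot": [0, 0, 0], "fingers": 0.3}
    - {"slide": [0, 0, 0], "rot": [0, 0, 0], "fingers": 0.6}
    - {"slide": [0, 0, 0], "rot": [0, 0, 0], "fingers": 1}
    - {"slide": [0, 0, 0], "rot": [0, 0, 0], "fingers": 1}

```text
clock: 25.15
tool_pos: [0.5239, -0.0853, 0.1827]
orientation: [3.131, -0.256, 0.003]
force: [-0.5, -0.8, 6.1]
opening: 0.0372
finger_force: 41.1
```

Call:
servo_tool:
  motion:
    - {"slide": [0, 0, 0], "rot": [0, 0, 0], "fingers": 1}
    - {"slide": [0, 0, 0], "rot": [0, 0, 0], "fingers": 1}

```text
clock: 25.32
tool_pos: [0.5239, -0.0853, 0.1827]
orientation: [3.131, -0.256, 0.003]
force: [-0.6, -0.4, 6.7]
opening: 0.0368
finger_force: 41.1
```

```bash
python3 - <<'E'
from h import *
s=st();p=s["tool_pos"]
plan([(p[0],p[1],.295,-9.5),(.47,.1,.295,50),(.4313,.3107,.295,98)],step=.15)
E
```

```text
25.3167 [ 0.5239 -0.0853  0.1827] [ 3.131e+00 -2.560e-01  3.000e-03] F [-0.6 -0.4  6.7] open 0.0368 41.06865584850311
25.3167 [ 0.5239 -0.0853  0.1827] [ 3.131e+00 -2.560e-01  3.000e-03] F [-0.6 -0.4  6.7] open 0.0368 41.06865584850311
 slide [0.01, 0.0, -2.81] rot [0.0, -0.02, 0.03] ->  [ 0.524 -0.085  0.295]
 slide [-1.05, -2.17, 0.0] rot [0.0, 0.0, -5.95] ->  [0.497 0.007 0.295]
 slide [0.17, -2.41, 0.0] rot [0.0, 0.0, -5.95] ->  [0.47  0.1   0.295]
 slide [1.71, -2.06, 0.0] rot [0.0, 0.0, -4.8] ->  [0.451 0.205 0.295]
 slide [2.4, -1.19, 0.0] rot [0.0, 0.0, -4.8] ->  [0.431 0.311 0.295]
```

Call:
servo_tool:
  motion:
    - {"slide": [0, 0, -0.3], "rot": [0, 0, 0], "fingers": 1}
    - {"slide": [0, 0, -0.7], "rot": [0, 0, 0], "fingers": 1}
    - {"slide": [0, 0, -1.3], "rot": [0, 0, 0], "fingers": 1}
    - {"slide": [0, 0, -2.0], "rot": [0, 0, 0], "fingers": 1}
    - {"slide": [0, 0, -2.8], "rot": [0, 0, 0], "fingers": 1}

```text
clock: 25.73
tool_pos: [0.5227, -0.0851, 0.2937]
orientation: [-3.131, 0.256, 0.005]
force: [0.1, -1.2, -0.5]
opening: 0.0367
finger_force: 40.3
```

Call:
servo_tool:
  motion:
    - {"slide": [-0.2, -0.4, 0], "rot": [0, 0, -1.2], "fingers": 1}
    - {"slide": [-0.4, -0.9, 0], "rot": [0, 0, -2.4], "fingers": 1}
    - {"slide": [-0.6, -1.3, 0], "rot": [0, 0, -3.6], "fingers": 1}
    - {"slide": [-0.8, -1.7, 0], "rot": [0, 0, -4.8], "fingers": 1}
    - {"slide": [-1.0, -2.2, 0], "rot": [0, 0, -6], "fingers": 1}

```text
clock: 26.15
tool_pos: [0.4976, 0.0081, 0.2936]
orientation: [3.089, 0.569, -0.001]
force: [0.3, -0.0, -0.8]
opening: 0.0372
finger_force: 40.3
```

Call:
servo_tool:
  motion:
    - {"slide": [0, -0.5, 0], "rot": [0, 0, -1.2], "fingers": 1}
    - {"slide": [0.1, -1.0, 0], "rot": [0, 0, -2.4], "fingers": 1}
    - {"slide": [0.1, -1.4, 0], "rot": [0, 0, -3.6], "fingers": 1}
    - {"slide": [0.2, -1.9, 0], "rot": [0, 0, -4.8], "fingers": 1}
    - {"slide": [0.2, -2.4, 0], "rot": [0, 0, -6], "fingers": 1}

```text
clock: 26.57
tool_pos: [0.4719, 0.1016, 0.2937]
orientation: [2.836, 1.35, 0.002]
force: [0.2, 0.2, -0.3]
opening: 0.037
finger_force: 40.3
```

Call:
servo_tool:
  motion:
    - {"slide": [0.3, -0.4, 0], "rot": [0, 0, -1], "fingers": 1}
    - {"slide": [0.7, -0.8, 0], "rot": [0, 0, -2], "fingers": 1}
    - {"slide": [1.0, -1.2, 0], "rot": [0, 0, -3], "fingers": 1}
    - {"slide": [1.4, -1.6, 0], "rot": [0, 0, -4], "fingers": 1}
    - {"slide": [1.7, -2.1, 0], "rot": [0, 0, -4.8], "fingers": 1}

```text
clock: 26.98
tool_pos: [0.4505, 0.2073, 0.2935]
orientation: [2.495, 1.908, 0.002]
force: [0.6, -0.7, -1.1]
opening: 0.0375
finger_force: 40.3
```

Call:
servo_tool:
  motion:
    - {"slide": [0.5, -0.3, 0], "rot": [0, 0, -1], "fingers": 1}
    - {"slide": [1.0, -0.5, 0], "rot": [0, 0, -2], "fingers": 1}
    - {"slide": [1.5, -0.8, 0], "rot": [0, 0, -3], "fingers": 1}
    - {"slide": [2.0, -1.0, 0], "rot": [0, 0, -4], "fingers": 1}
    - {"slide": [2.4, -1.2, 0], "rot": [0, 0, -4.7], "fingers": 1}

```text
clock: 27.4
tool_pos: [0.4287, 0.3134, 0.2936]
orientation: [-2.052, -2.378, -0.001]
force: [-0.4, 0.1, -1.8]
opening: 0.0367
finger_force: 40.3
```

Call:
servo_tool:
  motion:
    - {"slide": [0, 0, 0], "rot": [0, 0, 0], "fingers": 1}
    - {"slide": [0, 0, 0], "rot": [0, 0, 0], "fingers": 1}
    - {"slide": [0, 0, 0], "rot": [0, 0, 0], "fingers": 1}

```text
clock: 27.65
tool_pos: [0.4294, 0.3107, 0.2932]
orientation: [2.059, 2.371, -0.003]
force: [0.8, -0.4, -1.2]
opening: 0.0372
finger_force: 40.3
```

```bash
python3 - <<'E'
from h import *
plan([(.4319,.3108,.235,98)],step=.15)
E
```

```text
27.65 [0.4294 0.3107 0.2932] [ 2.059  2.371 -0.003] F [ 0.8 -0.4 -1.2] open 0.0372 40.29419660568237
 slide [0.0, 0.06, 1.45] rot [-0.01, 0.03, 0.01] ->  [0.432 0.311 0.235]
```

Call:
servo_tool:
  motion:
    - {"slide": [0, 0.06, 0.5], "rot": [0, 0, 0], "fingers": 1}
    - {"slide": [0, 0.06, 1.0], "rot": [0, 0, 0], "fingers": 1}
    - {"slide": [0, 0.06, 1.45], "rot": [0, 0, 0], "fingers": 1}
    - {"slide": [0, 0.06, 1.45], "rot": [0, 0, 0], "fingers": 1}
    - {"slide": [0, 0.06, 1.45], "rot": [0, 0, 0], "fingers": 1}

```text
clock: 28.07
tool_pos: [0.4319, 0.3108, 0.235]
orientation: [2.06, 2.371, -0.004]
force: [0.2, 0.8, -1.0]
opening: 0.037
finger_force: 40.4
```

```bash
python3 - <<'E'
from h import *
plan([(.4319,.3108,.20,98)],step=.15)
save("side","s2")
im=cv2.imread("pics/s2.png")[300:470,220:420];cv2.imwrite("pics/s2c.png",cv2.resize(im,None,fx=3,fy=3))
E
```

```text
28.0667 [0.4319 0.3108 0.235 ] [ 2.06   2.371 -0.004] F [ 0.2  0.8 -1. ] open 0.037 40.39423942565918
 slide [0.0, 0.0, 0.87] rot [-0.02, 0.03, 0.01] ->  [0.432 0.311 0.2  ]
```

View pics/s2c.png

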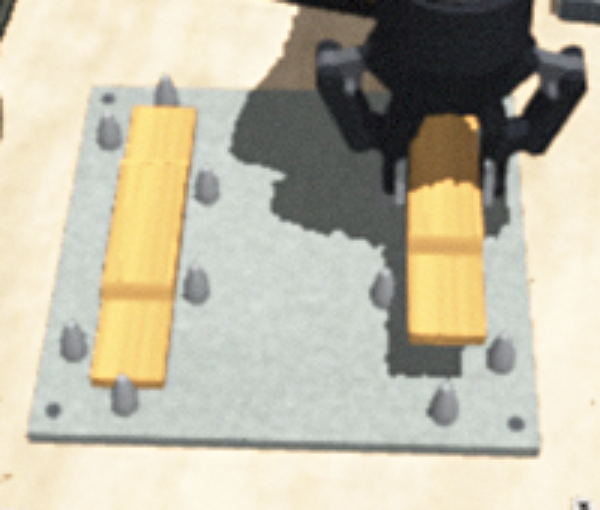

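The new rail hovers just above its pins in the right seat, and the sound rail is undisturbed. Lowering slowly.

Call:
servo_tool:
  motion:
    - {"slide": [0, 0, 0.15], "rot": [0, 0, 0], "fingers": 1}
    - {"slide": [0, 0, 0.3], "rot": [0, 0, 0], "fingers": 1}
    - {"slide": [0, 0, 0.45], "rot": [0, 0, 0], "fingers": 1}
    - {"slide": [0, 0, 0.6], "rot": [0, 0, 0], "fingers": 1}
    - {"slide": [0, 0, 0.6], "rot": [0, 0, 0], "fingers": 1}

```text
clock: 28.53
tool_pos: [0.4312, 0.3119, 0.2104]
orientation: [-2.058, -2.374, 0.003]
force: [-0.4, -0.3, -0.5]
opening: 0.0372
finger_force: 40.4
```

Call:
servo_tool:
  motion:
    - {"slide": [0, 0, 0.1], "rot": [0, 0, 0], "fingers": 1}
    - {"slide": [0, 0, 0.2], "rot": [0, 0, 0], "fingers": 1}
    - {"slide": [0, 0, 0.3], "rot": [0, 0, 0], "fingers": 1}
    - {"slide": [0, 0, 0.3], "rot": [0, 0, 0], "fingers": 1}

```text
clock: 28.87
tool_pos: [0.4313, 0.3121, 0.1988]
orientation: [-2.058, -2.374, 0.002]
force: [-0.3, 0.3, -2.0]
opening: 0.0372
finger_force: 40.4
```

Call:
servo_tool:
  motion:
    - {"slide": [0, 0, 0.07], "rot": [0, 0, 0], "fingers": 1}
    - {"slide": [0, 0, 0.14], "rot": [0, 0, 0], "fingers": 1}
    - {"slide": [0, 0, 0.2], "rot": [0, 0, 0], "fingers": 1}
    - {"slide": [0, 0, 0.2], "rot": [0, 0, 0], "fingers": 1}

```text
clock: 29.2
tool_pos: [0.4314, 0.3121, 0.1911]
orientation: [-2.058, -2.374, 0.001]
force: [-0.7, 0.8, -0.7]
opening: 0.0371
finger_force: 40.4
```

Call:
servo_tool:
  motion:
    - {"slide": [0, 0, 0.04], "rot": [0, 0, 0], "fingers": 1}
    - {"slide": [0, 0, 0.07], "rot": [0, 0, 0], "fingers": 1}
    - {"slide": [0, 0, 0.07], "rot": [0, 0, 0], "fingers": 1}

```text
clock: 29.45
tool_pos: [0.4313, 0.3124, 0.1907]
orientation: [2.057, 2.372, 0.0]
force: [-3.0, -3.1, 12.6]
opening: 0.037
finger_force: 42.1
```

Call:
servo_tool:
  motion:
    - {"slide": [0, 0, 0], "rot": [0, 0, 0], "fingers": -0.3}
    - {"slide": [0, 0, 0], "rot": [0, 0, 0], "fingers": -0.3}
    - {"slide": [0, 0, 0], "rot": [0, 0, 0], "fingers": -0.3}
    - {"slide": [0, 0, 0], "rot": [0, 0, 0], "fingers": -0.3}

```text
clock: 29.78
tool_pos: [0.4316, 0.3123, 0.1886]
orientation: [-2.058, -2.374, -0.0]
force: [-0.4, -0.0, 0.1]
opening: 0.0553
finger_force: 0.0
```

Call:
servo_tool:
  motion:
    - {"slide": [0, 0, -0.5], "rot": [0, 0, 0], "fingers": -0.3}
    - {"slide": [0, 0, -1.2], "rot": [0, 0, 0], "fingers": -0.3}
    - {"slide": [0, 0, -2.0], "rot": [0, 0, 0], "fingers": -0.3}
    - {"slide": [0, 0, -2.9], "rot": [0, 0, 0], "fingers": -1}
    - {"slide": [0, 0, -3.3], "rot": [0, 0, 0], "fingers": -1}

```text
clock: 30.2
tool_pos: [0.4319, 0.3132, 0.3245]
orientation: [2.058, 2.374, 0.009]
force: [-0.2, -0.2, -0.1]
opening: 0.0772
finger_force: 0.0
```

```bash
python3 - <<'E'
from h import *
st();k=calibration("wrist");save("wrist","w7")
for d in pinpoint("wrist","rail_new")[:2]: print(d, px2w("wrist",d["location"],.012,k)[:2])
plan([(.50,.2,.32,50),(.541,.0916,.30,-3.25),(.541,.0916,.20,-3.25)],step=.19)
E
```

```text
30.2 [0.4319 0.3132 0.3245] [2.058 2.374 0.009] F [-0.2 -0.2 -0.1] open 0.0772 0.0
{'location': [308.7, 238.2], 'conf': 0.79} [0.43187941 0.3090691 ]
30.3 [0.4321 0.3132 0.3239] [2.058 2.373 0.011] F [ 1.   0.1 -0.2] open 0.0853 0.0
 slide [-1.52, 0.64, 0.05] rot [0.02, -0.04, 4.81] ->  [0.466 0.257 0.322]
 slide [-1.13, 1.2, 0.05] rot [0.02, -0.04, 4.81] ->  [0.5  0.2  0.32]
 slide [-0.71, 1.26, 0.25] rot [0.0, 0.0, 5.32] ->  [0.52  0.146 0.31 ]
 slide [-0.07, 1.45, 0.25] rot [0.0, 0.0, 5.32] ->  [0.541 0.092 0.3  ]
 slide [0.0, 0.0, 2.5] rot [0.0, 0.0, 0.0] ->  [0.541 0.092 0.2  ]
```

View pics/w7.png

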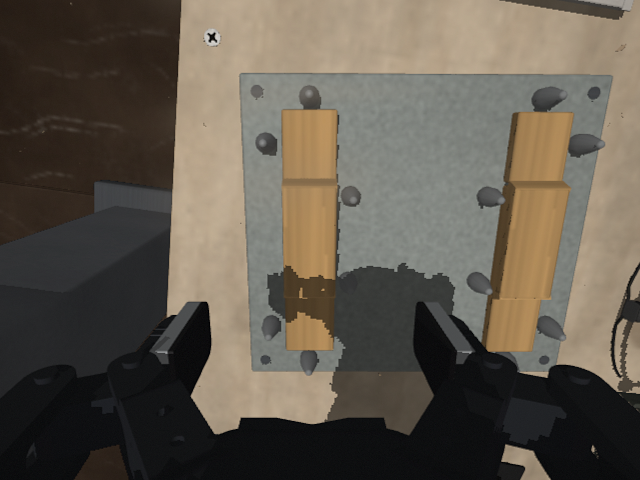

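The new rail sits in the seat between its pins, at columns 282–337 and rows 110–350, the same as the old rail. Next I fetch the hinge stile.

Call:
servo_tool:
  motion:
    - {"slide": [-0.4, 0.1, 0], "rot": [0, 0, 1.2], "fingers": -1}
    - {"slide": [-0.8, 0.2, 0], "rot": [0, 0, 2.4], "fingers": -1}
    - {"slide": [-1.2, 0.4, 0], "rot": [0, 0, 3.6], "fingers": -1}
    - {"slide": [-1.5, 0.6, 0], "rot": [0, 0, 4.8], "fingers": -1}

```text
clock: 30.63
tool_pos: [0.4639, 0.2544, 0.3191]
orientation: [2.511, 1.886, -0.006]
force: [1.0, 0.1, -0.2]
opening: 0.0856
finger_force: 0.0
```

Call:
servo_tool:
  motion:
    - {"slide": [-0.3, 0.3, 0], "rot": [0, 0, 1.2], "fingers": -1}
    - {"slide": [-0.6, 0.6, 0], "rot": [0, 0, 2.4], "fingers": -1}
    - {"slide": [-0.9, 0.9, 0], "rot": [0, 0, 3.6], "fingers": -1}
    - {"slide": [-1.1, 1.2, 0], "rot": [0, 0, 4.8], "fingers": -1}

```text
clock: 30.97
tool_pos: [0.4979, 0.1989, 0.319]
orientation: [2.849, 1.322, -0.006]
force: [-0.3, 0.1, 0.7]
opening: 0.0854
finger_force: 0.0
```

Call:
servo_tool:
  motion:
    - {"slide": [-0.2, 0.3, 0.1], "rot": [0, 0, 1.3], "fingers": -1}
    - {"slide": [-0.4, 0.6, 0.1], "rot": [0, 0, 2.6], "fingers": -1}
    - {"slide": [-0.6, 0.9, 0.2], "rot": [0, 0, 3.9], "fingers": -1}
    - {"slide": [-0.7, 1.25, 0.25], "rot": [0, 0, 5.3], "fingers": -1}

```text
clock: 31.3
tool_pos: [0.5176, 0.146, 0.3088]
orientation: [3.076, 0.635, -0.007]
force: [-0.2, -0.1, 0.9]
opening: 0.0855
finger_force: 0.0
```

Call:
servo_tool:
  motion:
    - {"slide": [0, 0.4, 0.1], "rot": [0, 0, 1.3], "fingers": -1}
    - {"slide": [0, 0.8, 0.2], "rot": [0, 0, 2.6], "fingers": -1}
    - {"slide": [-0.05, 1.2, 0.25], "rot": [0, 0, 3.9], "fingers": -1}
    - {"slide": [-0.05, 1.45, 0.25], "rot": [0, 0, 5.3], "fingers": -1}
    - {"slide": [-0.05, 1.45, 0.25], "rot": [0, 0, 5.3], "fingers": -1}

```text
clock: 31.72
tool_pos: [0.5402, 0.0904, 0.299]
orientation: [3.137, -0.088, -0.004]
force: [0.6, -0.9, -0.0]
opening: 0.0852
finger_force: 0.0
```

Call:
servo_tool:
  motion:
    - {"slide": [0, 0, 0.8], "rot": [0, 0, 0], "fingers": -1}
    - {"slide": [0, 0, 1.6], "rot": [0, 0, 0], "fingers": -1}
    - {"slide": [0, 0, 1.8], "rot": [0, 0, 0], "fingers": -1}
    - {"slide": [0, 0, 1.8], "rot": [0, 0, 0], "fingers": -1}
    - {"slide": [0, 0, 1.8], "rot": [0, 0, 0], "fingers": -1}

```text
clock: 32.13
tool_pos: [0.5398, 0.094, 0.2286]
orientation: [-3.14, 0.075, 0.002]
force: [0.2, 0.4, 0.5]
opening: 0.0851
finger_force: 0.0
```

```bash
python3 - <<'E'
from h import *
plan([(.541,.0916,.177,-3.25)])
E
```

```text
32.1333 [0.5398 0.094  0.2286] [-3.14e+00  7.50e-02  2.00e-03] F [0.2 0.4 0.5] open 0.0851 0.0
 slide [0.04, 0.06, 1.29] rot [0.0, 0.01, 0.11] ->  [0.541 0.092 0.177]
```

Call:
servo_tool:
  motion:
    - {"slide": [0.03, 0.05, 0.4], "rot": [0, 0, 0.1], "fingers": -1}
    - {"slide": [0.03, 0.05, 0.8], "rot": [0, 0, 0.1], "fingers": -1}
    - {"slide": [0.03, 0.05, 1.1], "rot": [0, 0, 0.1], "fingers": -0.6}
    - {"slide": [0.03, 0.05, 1.25], "rot": [0, 0, 0.1], "fingers": -0.3}
    - {"slide": [0.03, 0.05, 1.25], "rot": [0, 0, 0.1], "fingers": -0.3}

```text
clock: 32.55
tool_pos: [0.5408, 0.0915, 0.1784]
orientation: [3.14, -0.091, -0.001]
force: [-0.6, 0.8, -0.9]
opening: 0.0555
finger_force: 0.0
```

Call:
servo_tool:
  motion:
    - {"slide": [0, 0, 0], "rot": [0, 0, 0], "fingers": 0}
    - {"slide": [0, 0, 0], "rot": [0, 0, 0], "fingers": 0.2}
    - {"slide": [0, 0, 0], "rot": [0, 0, 0], "fingers": 0.6}
    - {"slide": [0, 0, 0], "rot": [0, 0, 0], "fingers": 1}
    - {"slide": [0, 0, 0], "rot": [0, 0, 0], "fingers": 1}

```text
clock: 32.97
tool_pos: [0.5414, 0.0915, 0.1797]
orientation: [-3.14, 0.092, -0.003]
force: [-0.8, 0.1, 5.7]
opening: 0.0389
finger_force: 42.8
```

Call:
servo_tool:
  motion:
    - {"slide": [0, 0, 0], "rot": [0, 0, 0], "fingers": 1}
    - {"slide": [0, 0, 0], "rot": [0, 0, 0], "fingers": 1}

```text
clock: 33.13
tool_pos: [0.5414, 0.0915, 0.1797]
orientation: [-3.14, 0.092, -0.003]
force: [-0.8, 0.6, 5.4]
opening: 0.0388
finger_force: 42.9
```

```bash
python3 - <<'E'
from h import *
s=st();p=s["tool_pos"]
plan([(p[0],p[1],.28,-3.25),(.5006,.3898,.28,8)],step=.14)
E
```

```text
33.1333 [0.5414 0.0915 0.1797] [-3.14e+00  9.20e-02 -3.00e-03] F [-0.8  0.6  5.4] open 0.0388 42.86871314048767
33.1333 [0.5414 0.0915 0.1797] [-3.14e+00  9.20e-02 -3.00e-03] F [-0.8  0.6  5.4] open 0.0388 42.86871314048767
 slide [0.0, 0.0, -2.51] rot [-0.01, -0.02, -0.02] ->  [0.541 0.091 0.28 ]
 slide [-0.48, -2.46, 0.0] rot [0.0, 0.0, -0.75] ->  [0.528 0.191 0.28 ]
 slide [-0.32, -2.49, 0.0] rot [0.0, 0.0, -0.75] ->  [0.514 0.29  0.28 ]
 slide [-0.15, -2.5, 0.0] rot [0.0, 0.0, -0.75] ->  [0.501 0.39  0.28 ]
```

Call:
servo_tool:
  motion:
    - {"slide": [0, 0, -0.3], "rot": [0, 0, 0], "fingers": 1}
    - {"slide": [0, 0, -0.7], "rot": [0, 0, 0], "fingers": 1}
    - {"slide": [0, 0, -1.2], "rot": [0, 0, 0], "fingers": 1}
    - {"slide": [0, 0, -1.8], "rot": [0, 0, 0], "fingers": 1}
    - {"slide": [0, 0, -2.5], "rot": [0, 0, 0], "fingers": 1}

```text
clock: 33.55
tool_pos: [0.5401, 0.091, 0.279]
orientation: [3.139, -0.092, -0.006]
force: [0.2, 1.0, -1.5]
opening: 0.0392
finger_force: 42.0
```

Call:
servo_tool:
  motion:
    - {"slide": [-0.2, -0.7, 0], "rot": [0, 0, -0.2], "fingers": 1}
    - {"slide": [-0.3, -1.5, 0], "rot": [0, 0, -0.5], "fingers": 1}
    - {"slide": [-0.5, -2.5, 0], "rot": [0, 0, -0.75], "fingers": 1}

```text
clock: 33.8
tool_pos: [0.5274, 0.1902, 0.2798]
orientation: [3.139, 0.003, 0.002]
force: [1.3, 0.7, -2.3]
opening: 0.039
finger_force: 42.0
```

Call:
servo_tool:
  motion:
    - {"slide": [-0.1, -0.8, 0], "rot": [0, 0, -0.2], "fingers": 1}
    - {"slide": [-0.2, -1.6, 0], "rot": [0, 0, -0.5], "fingers": 1}
    - {"slide": [-0.3, -2.5, 0], "rot": [0, 0, -0.75], "fingers": 1}

```text
clock: 34.05
tool_pos: [0.5135, 0.2926, 0.279]
orientation: [3.138, 0.114, -0.002]
force: [1.1, -0.3, -1.2]
opening: 0.0392
finger_force: 42.0
```

Call:
servo_tool:
  motion:
    - {"slide": [-0.1, -0.8, 0], "rot": [0, 0, -0.2], "fingers": 1}
    - {"slide": [-0.1, -1.5, 0], "rot": [0, 0, -0.5], "fingers": 1}
    - {"slide": [-0.15, -2.1, 0], "rot": [0, 0, -0.7], "fingers": 1}
    - {"slide": [-0.15, -2.5, 0], "rot": [0, 0, -0.75], "fingers": 1}
    - {"slide": [-0.15, -2.5, 0], "rot": [0, 0, -0.75], "fingers": 1}

```text
clock: 34.47
tool_pos: [0.4983, 0.3963, 0.279]
orientation: [-3.129, -0.227, 0.002]
force: [-0.4, 0.4, -1.0]
opening: 0.0389
finger_force: 42.0
```

Call:
servo_tool:
  motion:
    - {"slide": [0, 0, 0], "rot": [0, 0, 0], "fingers": 1}
    - {"slide": [0, 0, 0], "rot": [0, 0, 0], "fingers": 1}
    - {"slide": [0, 0, 0], "rot": [0, 0, 0], "fingers": 1}

```text
clock: 34.72
tool_pos: [0.5017, 0.3893, 0.2787]
orientation: [3.132, 0.212, -0.0]
force: [0.8, -0.1, -1.5]
opening: 0.0391
finger_force: 42.0
```

```bash
python3 - <<'E'
from h import *
plan([(.501,.3898,.235,7.9)])
E
```

```text
34.7167 [0.5017 0.3893 0.2787] [ 3.132  0.212 -0.   ] F [ 0.8 -0.1 -1.5] open 0.0391 42.026048451662064
 slide [-0.02, -0.02, 1.09] rot [0.03, 0.0, -0.03] ->  [0.501 0.39  0.235]
```

Call:
servo_tool:
  motion:
    - {"slide": [-0.02, -0.02, 0.4], "rot": [0, 0, 0], "fingers": 1}
    - {"slide": [-0.02, -0.02, 0.8], "rot": [0, 0, -0.03], "fingers": 1}
    - {"slide": [-0.02, -0.02, 1.1], "rot": [0, 0, -0.03], "fingers": 1}
    - {"slide": [-0.02, -0.02, 1.1], "rot": [0, 0, -0.03], "fingers": 1}
    - {"slide": [-0.02, -0.02, 1.1], "rot": [0, 0, -0.03], "fingers": 1}

```text
clock: 35.13
tool_pos: [0.5003, 0.3912, 0.2342]
orientation: [3.132, 0.218, -0.002]
force: [0.2, 0.2, -0.9]
opening: 0.039
finger_force: 42.0
```

```bash
python3 - <<'E'
from h import *
plan([(.501,.3898,.20,7.9)])
E
```

```text
35.1333 [0.5003 0.3912 0.2342] [ 3.132e+00  2.180e-01 -2.000e-03] F [ 0.2  0.2 -0.9] open 0.039 42.018431425094604
 slide [0.01, 0.04, 0.85] rot [0.02, 0.02, 0.01] ->  [0.501 0.39  0.2  ]
```

Call:
servo_tool:
  motion:
    - {"slide": [0.01, 0.03, 0.15], "rot": [0, 0, 0], "fingers": 1}
    - {"slide": [0.01, 0.03, 0.3], "rot": [0, 0, 0], "fingers": 1}
    - {"slide": [0.01, 0.03, 0.45], "rot": [0, 0, 0], "fingers": 1}
    - {"slide": [0.01, 0.03, 0.6], "rot": [0, 0, 0], "fingers": 1}
    - {"slide": [0.01, 0.03, 0.6], "rot": [0, 0, 0], "fingers": 1}

```text
clock: 35.55
tool_pos: [0.5001, 0.3907, 0.2092]
orientation: [3.132, 0.221, -0.004]
force: [0.8, -0.1, -2.3]
opening: 0.0391
finger_force: 42.0
```

Call:
servo_tool:
  motion:
    - {"slide": [0, 0, 0.1], "rot": [0, 0, 0], "fingers": 1}
    - {"slide": [0, 0, 0.2], "rot": [0, 0, 0], "fingers": 1}
    - {"slide": [0, 0, 0.3], "rot": [0, 0, 0], "fingers": 1}
    - {"slide": [0, 0, 0.3], "rot": [0, 0, 0], "fingers": 1}

```text
clock: 35.88
tool_pos: [0.5002, 0.3909, 0.1978]
orientation: [3.133, 0.221, -0.002]
force: [-0.1, -0.0, -2.4]
opening: 0.039
finger_force: 42.0
```

Call:
servo_tool:
  motion:
    - {"slide": [0, 0, 0.07], "rot": [0, 0, 0], "fingers": 1}
    - {"slide": [0, 0, 0.14], "rot": [0, 0, 0], "fingers": 1}
    - {"slide": [0, 0, 0.22], "rot": [0, 0, 0], "fingers": 1}
    - {"slide": [0, 0, 0.22], "rot": [0, 0, 0], "fingers": 1}

```text
clock: 36.22
tool_pos: [0.5003, 0.3909, 0.1892]
orientation: [3.133, 0.22, -0.002]
force: [-0.1, -0.1, -1.7]
opening: 0.0393
finger_force: 42.0
```

Call:
servo_tool:
  motion:
    - {"slide": [0, 0, 0.04], "rot": [0, 0, 0], "fingers": 1}
    - {"slide": [0, 0, 0.07], "rot": [0, 0, 0], "fingers": 1}
    - {"slide": [0, 0, 0.07], "rot": [0, 0, 0], "fingers": 1}

```text
clock: 36.47
tool_pos: [0.5006, 0.3911, 0.1878]
orientation: [-3.134, -0.22, -0.001]
force: [-0.8, -1.3, 2.6]
opening: 0.0388
finger_force: 42.4
```

Call:
servo_tool:
  motion:
    - {"slide": [0, 0, 0], "rot": [0, 0, 0], "fingers": 1}

```text
clock: 36.55
tool_pos: [0.5006, 0.3911, 0.1878]
orientation: [-3.134, -0.221, -0.001]
force: [-1.0, -0.8, 2.5]
opening: 0.039
finger_force: 42.5
```

Call:
servo_tool:
  motion:
    - {"slide": [0, 0, 0.04], "rot": [0, 0, 0], "fingers": 1}
    - {"slide": [0, 0, 0.04], "rot": [0, 0, 0], "fingers": 1}

```text
clock: 36.72
tool_pos: [0.5006, 0.3912, 0.1877]
orientation: [-3.134, -0.221, -0.001]
force: [-2.8, -2.7, 11.7]
opening: 0.0388
finger_force: 43.5
```

Call:
servo_tool:
  motion:
    - {"slide": [0, 0, 0], "rot": [0, 0, 0], "fingers": -0.3}
    - {"slide": [0, 0, 0], "rot": [0, 0, 0], "fingers": -0.3}
    - {"slide": [0, 0, 0], "rot": [0, 0, 0], "fingers": -0.3}
    - {"slide": [0, 0, 0], "rot": [0, 0, 0], "fingers": -0.3}

```text
clock: 37.05
tool_pos: [0.5006, 0.3911, 0.1852]
orientation: [3.134, 0.221, -0.0]
force: [0.2, 0.2, -0.4]
opening: 0.0558
finger_force: 0.0
```

Call:
servo_tool:
  motion:
    - {"slide": [0, 0, -0.5], "rot": [0, 0, 0], "fingers": -0.3}
    - {"slide": [0, 0, -1.2], "rot": [0, 0, 0], "fingers": -0.3}
    - {"slide": [0, 0, -2.0], "rot": [0, 0, 0], "fingers": -0.3}
    - {"slide": [0, 0, -2.6], "rot": [0, 0, 0], "fingers": -1}

```text
clock: 37.38
tool_pos: [0.5008, 0.3913, 0.2914]
orientation: [-3.133, -0.221, -0.002]
force: [0.2, 0.6, 0.3]
opening: 0.0659
finger_force: 0.0
```

```bash
python3 - <<'E'
from h import *
k=calibration("wrist");st();save("wrist","w8")
for n in("stile_hinge","rail_new","rail_sound"):
  for d in pinpoint("wrist",n)[:2]: print(n,d, px2w("wrist",d["location"],.012,k)[:2])
plan([(.5352,.0033,.29,-3.25)],step=.17)
E
```

```text
37.3833 [0.5008 0.3913 0.2914] [-3.133e+00 -2.210e-01 -2.000e-03] F [0.2 0.6 0.3] open 0.0659 0.0
stile_hinge {'location': [312.1, 248.5], 'conf': 0.87} [0.49686169 0.39177257]
rail_new {'location': [410.3, 350.8], 'conf': 0.84} [0.42979524 0.30987424]
rail_sound {'location': [428.4, 124.8], 'conf': 0.55} [0.58607685 0.3314604 ]
37.5833 [0.5005 0.391  0.2898] [-3.133e+00 -2.200e-01 -1.000e-03] F [-0.9 -0.2  0.6] open 0.0854 0.0
 slide [-0.17, 3.24, 0.0] rot [0.0, 0.0, 0.75] ->  [0.512 0.262 0.29 ]
 slide [0.05, 3.24, 0.0] rot [0.0, 0.0, 0.75] ->  [0.524 0.133 0.29 ]
 slide [0.26, 3.23, 0.0] rot [0.0, 0.0, 0.75] ->  [0.535 0.003 0.29 ]
```

View pics/w8.png

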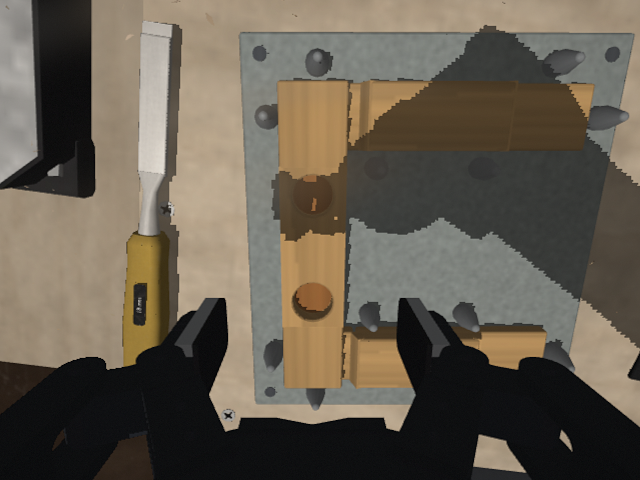

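The hinge stile sits flush over the rails, ends level with them at rows 80 and 387. Now I fetch the plain stile.

Call:
servo_tool:
  motion:
    - {"slide": [-0.1, 0.9, 0], "rot": [0, 0, 0.2], "fingers": -1}
    - {"slide": [-0.1, 1.8, 0], "rot": [0, 0, 0.4], "fingers": -1}
    - {"slide": [-0.2, 2.6, 0], "rot": [0, 0, 0.6], "fingers": -1}
    - {"slide": [-0.2, 3.25, 0], "rot": [0, 0, 0.75], "fingers": -1}

```text
clock: 37.92
tool_pos: [0.5102, 0.2579, 0.2874]
orientation: [3.135, 0.114, -0.007]
force: [0.3, -0.3, 0.1]
opening: 0.0851
finger_force: 0.0
```

Call:
servo_tool:
  motion:
    - {"slide": [0, 0.9, 0], "rot": [0, 0, 0.2], "fingers": -1}
    - {"slide": [0, 1.8, 0], "rot": [0, 0, 0.4], "fingers": -1}
    - {"slide": [0, 2.6, 0], "rot": [0, 0, 0.6], "fingers": -1}
    - {"slide": [0.05, 3.25, 0], "rot": [0, 0, 0.75], "fingers": -1}

```text
clock: 38.25
tool_pos: [0.5217, 0.1284, 0.2876]
orientation: [3.139, 0.01, -0.007]
force: [1.4, 0.2, -1.0]
opening: 0.0858
finger_force: 0.0
```

Call:
servo_tool:
  motion:
    - {"slide": [0.1, 0.9, 0], "rot": [0, 0, 0.2], "fingers": -1}
    - {"slide": [0.15, 1.8, 0], "rot": [0, 0, 0.4], "fingers": -1}
    - {"slide": [0.2, 2.6, 0], "rot": [0, 0, 0.6], "fingers": -1}
    - {"slide": [0.25, 3.25, 0], "rot": [0, 0, 0.75], "fingers": -1}
    - {"slide": [0.25, 3.25, 0], "rot": [0, 0, 0.75], "fingers": -1}

```text
clock: 38.67
tool_pos: [0.5334, -0.0059, 0.2876]
orientation: [3.134, -0.106, -0.006]
force: [-0.4, -0.5, 0.3]
opening: 0.085
finger_force: 0.0
```

Call:
servo_tool:
  motion:
    - {"slide": [0, 0, 0.8], "rot": [0, 0, 0], "fingers": -1}
    - {"slide": [0, 0, 1.4], "rot": [0, 0, 0], "fingers": -1}
    - {"slide": [0, 0, 1.5], "rot": [0, 0, 0], "fingers": -1}
    - {"slide": [0, 0, 1.5], "rot": [0, 0, 0], "fingers": -1}
    - {"slide": [0, 0, 1.5], "rot": [0, 0, 0], "fingers": -1}

```text
clock: 39.08
tool_pos: [0.5339, 0.0024, 0.2293]
orientation: [-3.14, 0.086, 0.002]
force: [-0.3, -0.2, 0.1]
opening: 0.0856
finger_force: 0.0
```

```bash
python3 - <<'E'
from h import *
plan([(.5352,.0033,.1787,-3.25)])
E
```

```text
39.0833 [0.5339 0.0024 0.2293] [-3.14e+00  8.60e-02  2.00e-03] F [-0.3 -0.2  0.1] open 0.0856 0.0
 slide [0.03, -0.03, 1.26] rot [0.0, 0.01, 0.02] ->  [0.535 0.003 0.179]
```

Call:
servo_tool:
  motion:
    - {"slide": [0.03, -0.02, 0.4], "rot": [0, 0, 0.02], "fingers": -1}
    - {"slide": [0.03, -0.02, 0.8], "rot": [0, 0, 0.02], "fingers": -1}
    - {"slide": [0.03, -0.02, 1.1], "rot": [0, 0, 0.02], "fingers": -0.6}
    - {"slide": [0.03, -0.02, 1.25], "rot": [0, 0, 0.02], "fingers": -0.3}
    - {"slide": [0.03, -0.02, 1.25], "rot": [0, 0, 0.02], "fingers": -0.3}

```text
clock: 39.5
tool_pos: [0.5351, 0.0028, 0.1794]
orientation: [-3.14, 0.09, 0.001]
force: [-0.3, 0.7, 0.7]
opening: 0.0556
finger_force: 0.0
```

Call:
servo_tool:
  motion:
    - {"slide": [0, 0, 0], "rot": [0, 0, 0], "fingers": 0}
    - {"slide": [0, 0, 0], "rot": [0, 0, 0], "fingers": 0.2}
    - {"slide": [0, 0, 0], "rot": [0, 0, 0], "fingers": 0.6}
    - {"slide": [0, 0, 0], "rot": [0, 0, 0], "fingers": 1}
    - {"slide": [0, 0, 0], "rot": [0, 0, 0], "fingers": 1}

```text
clock: 39.92
tool_pos: [0.5357, 0.0027, 0.1808]
orientation: [-3.14, 0.09, -0.004]
force: [0.4, 0.4, 6.2]
opening: 0.0392
finger_force: 42.6
```

Call:
servo_tool:
  motion:
    - {"slide": [0, 0, 0], "rot": [0, 0, 0], "fingers": 1}
    - {"slide": [0, 0, 0], "rot": [0, 0, 0], "fingers": 1}

```text
clock: 40.08
tool_pos: [0.5356, 0.0027, 0.1807]
orientation: [-3.14, 0.09, -0.004]
force: [-0.1, 0.2, 5.5]
opening: 0.039
finger_force: 42.6
```

```bash
python3 - <<'E'
from h import *
s=st();p=s["tool_pos"]
plan([(p[0],p[1],.28,-3.25),(.5198,.2517,.28,7.8)],step=.14)
E
```

```text
40.0833 [0.5356 0.0027 0.1807] [-3.14   0.09  -0.004] F [-0.1  0.2  5.5] open 0.039 42.61866331100464
40.0833 [0.5356 0.0027 0.1807] [-3.14   0.09  -0.004] F [-0.1  0.2  5.5] open 0.039 42.61866331100464
 slide [0.01, 0.0, -2.48] rot [0.0, -0.03, -0.01] ->  [0.536 0.003 0.28 ]
 slide [-0.37, -3.1, 0.0] rot [0.0, 0.0, -1.1] ->  [0.528 0.127 0.28 ]
 slide [-0.07, -3.12, 0.0] rot [0.0, 0.0, -1.1] ->  [0.52  0.252 0.28 ]
```

Call:
servo_tool:
  motion:
    - {"slide": [0, 0, -0.3], "rot": [0, 0, 0], "fingers": 1}
    - {"slide": [0, 0, -0.7], "rot": [0, 0, 0], "fingers": 1}
    - {"slide": [0, 0, -1.2], "rot": [0, 0, 0], "fingers": 1}
    - {"slide": [0, 0, -1.8], "rot": [0, 0, 0], "fingers": 1}
    - {"slide": [0, 0, -2.5], "rot": [0, 0, 0], "fingers": 1}

```text
clock: 40.5
tool_pos: [0.5343, 0.0024, 0.2795]
orientation: [3.14, -0.09, -0.005]
force: [0.3, -0.0, -1.0]
opening: 0.0388
finger_force: 41.8
```

Call:
servo_tool:
  motion:
    - {"slide": [-0.1, -0.7, 0], "rot": [0, 0, -0.3], "fingers": 1}
    - {"slide": [-0.2, -1.5, 0], "rot": [0, 0, -0.6], "fingers": 1}
    - {"slide": [-0.3, -2.3, 0], "rot": [0, 0, -0.9], "fingers": 1}
    - {"slide": [-0.35, -3.1, 0], "rot": [0, 0, -1.1], "fingers": 1}

```text
clock: 40.83
tool_pos: [0.5275, 0.1281, 0.2797]
orientation: [3.141, 0.061, -0.001]
force: [0.5, 0.7, -0.9]
opening: 0.0391
finger_force: 41.8
```

Call:
servo_tool:
  motion:
    - {"slide": [0, -0.8, 0], "rot": [0, 0, -0.3], "fingers": 1}
    - {"slide": [0, -1.6, 0], "rot": [0, 0, -0.6], "fingers": 1}
    - {"slide": [-0.05, -2.3, 0], "rot": [0, 0, -0.9], "fingers": 1}
    - {"slide": [-0.05, -2.8, 0], "rot": [0, 0, -1.1], "fingers": 1}
    - {"slide": [-0.05, -3.1, 0], "rot": [0, 0, -1.1], "fingers": 1}

```text
clock: 41.25
tool_pos: [0.5203, 0.2544, 0.2794]
orientation: [-3.132, -0.218, 0.001]
force: [-0.5, -0.1, -1.2]
opening: 0.0388
finger_force: 41.8
```

Call:
servo_tool:
  motion:
    - {"slide": [0, 0, 0], "rot": [0, 0, 0], "fingers": 1}
    - {"slide": [0, 0, 0], "rot": [0, 0, 0], "fingers": 1}
    - {"slide": [0, 0, 0], "rot": [0, 0, 0], "fingers": 1}
    - {"slide": [0, 0, 0], "rot": [0, 0, 0], "fingers": 1}

```text
clock: 41.58
tool_pos: [0.5221, 0.2485, 0.2794]
orientation: [3.133, 0.205, -0.0]
force: [-0.4, -0.2, -1.9]
opening: 0.0393
finger_force: 41.8
```

```bash
python3 - <<'E'
from h import *
plan([(.5198,.2515,.235,7.8)])
E
```

```text
41.5833 [0.5221 0.2485 0.2794] [ 3.133  0.205 -0.   ] F [-0.4 -0.2 -1.9] open 0.0393 41.818512082099915
 slide [-0.05, -0.08, 1.11] rot [0.02, 0.01, -0.06] ->  [0.52  0.252 0.235]
```

Call:
servo_tool:
  motion:
    - {"slide": [-0.05, -0.08, 0.4], "rot": [0, 0, -0.06], "fingers": 1}
    - {"slide": [-0.05, -0.08, 0.8], "rot": [0, 0, -0.06], "fingers": 1}
    - {"slide": [-0.05, -0.08, 1.1], "rot": [0, 0, -0.06], "fingers": 1}
    - {"slide": [-0.05, -0.08, 1.1], "rot": [0, 0, -0.06], "fingers": 1}
    - {"slide": [-0.05, -0.08, 1.1], "rot": [0, 0, -0.06], "fingers": 1}

```text
clock: 42.0
tool_pos: [0.5193, 0.2525, 0.2352]
orientation: [3.133, 0.216, -0.002]
force: [-0.5, 0.8, 0.8]
opening: 0.0391
finger_force: 41.8
```

```bash
python3 - <<'E'
from h import *
plan([(.5198,.2515,.20,7.8)])
E
```

```text
42.0 [0.5193 0.2525 0.2352] [ 3.133e+00  2.160e-01 -2.000e-03] F [-0.5  0.8  0.8] open 0.0391 41.82907283306122
 slide [0.01, 0.03, 0.88] rot [0.01, 0.02, 0.02] ->  [0.52  0.252 0.2  ]
```

Call:
servo_tool:
  motion:
    - {"slide": [0.01, 0.02, 0.15], "rot": [0, 0, 0.02], "fingers": 1}
    - {"slide": [0.01, 0.02, 0.3], "rot": [0, 0, 0.02], "fingers": 1}
    - {"slide": [0.01, 0.02, 0.45], "rot": [0, 0, 0.02], "fingers": 1}
    - {"slide": [0.01, 0.02, 0.6], "rot": [0, 0, 0.02], "fingers": 1}
    - {"slide": [0.01, 0.02, 0.6], "rot": [0, 0, 0.02], "fingers": 1}

```text
clock: 42.42
tool_pos: [0.5191, 0.2529, 0.2102]
orientation: [3.133, 0.217, -0.004]
force: [-0.2, -0.7, -1.4]
opening: 0.0389
finger_force: 41.8
```

Call:
servo_tool:
  motion:
    - {"slide": [0, 0, 0.1], "rot": [0, 0, 0], "fingers": 1}
    - {"slide": [0, 0, 0.2], "rot": [0, 0, 0], "fingers": 1}
    - {"slide": [0, 0, 0.3], "rot": [0, 0, 0], "fingers": 1}
    - {"slide": [0, 0, 0.3], "rot": [0, 0, 0], "fingers": 1}

```text
clock: 42.75
tool_pos: [0.5193, 0.2531, 0.1987]
orientation: [3.134, 0.217, -0.002]
force: [-0.6, -0.4, -1.1]
opening: 0.0388
finger_force: 41.8
```

Call:
servo_tool:
  motion:
    - {"slide": [0, 0, 0.07], "rot": [0, 0, 0], "fingers": 1}
    - {"slide": [0, 0, 0.14], "rot": [0, 0, 0], "fingers": 1}
    - {"slide": [0, 0, 0.22], "rot": [0, 0, 0], "fingers": 1}
    - {"slide": [0, 0, 0.22], "rot": [0, 0, 0], "fingers": 1}

```text
clock: 43.08
tool_pos: [0.5193, 0.2531, 0.1901]
orientation: [3.134, 0.217, -0.002]
force: [0.5, -0.1, -0.8]
opening: 0.039
finger_force: 41.8
```

Call:
servo_tool:
  motion:
    - {"slide": [0, 0, 0.04], "rot": [0, 0, 0], "fingers": 1}
    - {"slide": [0, 0, 0.08], "rot": [0, 0, 0], "fingers": 1}
    - {"slide": [0, 0, 0.1], "rot": [0, 0, 0], "fingers": 1}
    - {"slide": [0, 0, 0.1], "rot": [0, 0, 0], "fingers": 1}

```text
clock: 43.42
tool_pos: [0.5196, 0.2533, 0.1887]
orientation: [3.134, 0.216, 0.001]
force: [-3.1, -1.5, 11.0]
opening: 0.039
finger_force: 43.3
```

Call:
servo_tool:
  motion:
    - {"slide": [0, 0, 0], "rot": [0, 0, 0], "fingers": -0.3}
    - {"slide": [0, 0, 0], "rot": [0, 0, 0], "fingers": -0.3}
    - {"slide": [0, 0, 0], "rot": [0, 0, 0], "fingers": -0.3}
    - {"slide": [0, 0, 0], "rot": [0, 0, 0], "fingers": -0.3}

```text
clock: 43.75
tool_pos: [0.5196, 0.2532, 0.1866]
orientation: [-3.134, -0.216, 0.0]
force: [0.4, -0.2, 0.2]
opening: 0.0554
finger_force: 0.0
```

Call:
servo_tool:
  motion:
    - {"slide": [0, 0, -0.5], "rot": [0, 0, 0], "fingers": -0.3}
    - {"slide": [0, 0, -1.2], "rot": [0, 0, 0], "fingers": -0.3}
    - {"slide": [0, 0, -2.0], "rot": [0, 0, 0], "fingers": -0.3}
    - {"slide": [0, 0, -3.0], "rot": [0, 0, 0], "fingers": -1}
    - {"slide": [0, 0, -4.0], "rot": [0, 0, 0], "fingers": -1}

```text
clock: 44.17
tool_pos: [0.5192, 0.253, 0.3475]
orientation: [3.133, 0.217, -0.003]
force: [1.4, 0.3, -0.1]
opening: 0.0778
finger_force: 0.0
```

Call:
servo_tool:
  motion:
    - {"slide": [0, 1, -0.5], "rot": [0, 0, 0], "fingers": -1}
    - {"slide": [0, 2, -1], "rot": [0, 0, 0], "fingers": -1}
    - {"slide": [0, 3, -1], "rot": [0, 0, 0], "fingers": -1}
    - {"slide": [0, 4, -1], "rot": [0, 0, 0], "fingers": -1}
    - {"slide": [0, 4.6, -1], "rot": [0, 0, 0], "fingers": -1}

```text
clock: 44.58
tool_pos: [0.5452, 0.0657, 0.3872]
orientation: [3.131, 0.208, 0.002]
force: [0.4, -0.8, -0.8]
opening: 0.0852
finger_force: 0.0
```

Call:
servo_tool:
  motion:
    - {"slide": [0, 0, 0], "rot": [0, 0, 0], "fingers": -1}
    - {"slide": [0, 0, 0], "rot": [0, 0, 0], "fingers": -1}
    - {"slide": [0, 0, 0], "rot": [0, 0, 0], "fingers": -1}

```text
clock: 44.83
tool_pos: [0.5446, 0.072, 0.3866]
orientation: [-3.133, -0.218, 0.001]
force: [-0.4, 0.7, -0.1]
opening: 0.0853
finger_force: 0.0
```

```bash
python3 - <<'E'
from h import *
st();a=save("side","s3")[110:470,200:440];b=save("top","t3")
cv2.imwrite("pics/f.png",cv2.resize(a[:,:,::-1],None,fx=1.6,fy=1.6))
E
```

```text
44.8333 [0.5446 0.072  0.3866] [-3.133e+00 -2.180e-01  1.000e-03] F [-0.4  0.7 -0.1] open 0.0853 0.0
```

View pics/f.png

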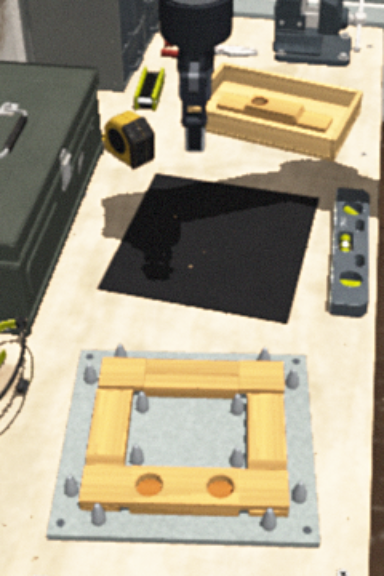

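The frame is complete in the jig: both stiles seated flush at (190,375) and (185,490), with the knot rail flat in the tray at (270,108). The tape measure and glasses are where they were. Handing in.

```bash
python3 -c "
from plant import *
print(finish_job())"
```

```text
the job is handed in; nothing more can be done
None
```

The job is handed in at about 45 s of robot time: the knot-hole rail lies flat in the offcut tray, the new rail is in its jig seat, and both stiles are back on their own sides, seated over the rails. The sound rail, tape measure and glasses were left alone.

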